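# Weigh out walnuts and take the twist-lock dish off the scale

### The arm

A 6-joint arm with a two-finger parallel gripper is mounted at the origin on a cart in front of the work surface, level with it; the furniture and walls round the work are solid. World frame = base frame: x ahead of the robot, y to its left, z up, the work surface at z = 0. Lengths are in mm, angles in rad, forces in N, time in s.
With the tool pointing down it reaches from about 300 to 875 mm from the base axis. Payload 6.4 kg.
Tool frame: the origin (TCP) lies at the very end of the fingers, on their centre line; the grasp point (between the pads) lies 19 mm behind it; z points along the fingers, x is the direction in which the jaws open and shut, and the axes are right-handed (so a half turn about z gives the same grasp; the last joint's range is limited). The gripper opens to 85 mm and grips with 20 to 120 N. Pads are 22 mm wide; open, the fingers measure 114 mm over their backs; the gripper's body (76 mm by 85 mm) begins 54 mm behind the grasp point. The pads swing forward as they close: fully open they stand 13 mm farther back than shut.
Start: joints at [1.023, 0.181, 1.607, -0, 1.354, -0.206], TCP at [192.719, 541.757, 231.288] pointing down, gripper open.
Joint ranges: [-2.99, 2.99], [-0.89, 2.07], [0.3, 2.58], [-1.14, 4.28], [0, 2.63], [-3.12, 3.12]. Speed limits (rad/s): [2.57, 2.57, 3.01, 3.14, 3.14, 3.14].

### API

Orientations are given as a unit quaternion [w, x, y, z].
In Python, from rig import r, cams, ticket, models gives the robot as it stands. The module is installed in compiled form; this text tells all that it offers.
- The arm moves only by the tool apply_moves, never from a script. Its argument "commands" is text: rows parted by semicolons, each of 7 numbers parted by spaces: the shift along the tool's x, y, z scaled (see below), then the turn, a rotation vector about the tool's x, y, z scaled (see below), then the finger opening in mm, from 0 to 85.4. In form: x y z wx wy wz jaw; .... A call has 1 to 20 rows; each row shifts and turns the commanded pose from where the row before left it, along the tool's axes as they then stand; what a row does not reach is not made up. The controller multiplies each number of a shift by 0.1 m and each number of a turn by 6 degrees. A row lasts 1/10 s, in which the tool goes at most 50 mm and 8.59 degrees, less where a joint would pass 70% of its speed; a pose out of reach is approached as far as the arm can. A call with a number of a shift or a turn outside -1 to 1 is refused whole. A call with a gripper value outside its range is refused whole. The fingers move at their own pace and stop on an object; "squeeze" is the grip in N (left out, the last holds). Time passes only in rows, so rows that do not move let the fingers close. It gives the time, the measured TCP pose, the force and the opening at its end, in the units of the state.
- r.get_state(): the state, without advancing time (a new reading comes with each control period).
- cams.get_image(name): name is "scene" or "top"; returns a dict with "color" (384x512x3 uint8, blue, green, red), "z_map" (384x512 float32, mm along the optical axis (not along the pixel's ray), 0 where there is no reading), "mtx" (3x3 intrinsics, pixels), "dist_coeffs" ([k1, k2, p1, p2, k3] as OpenCV has them; the pictures are not rectified), "T" (4x4, takes a point from camera to world coordinates). Camera axes: x right, y up, looking along -z (the intrinsics and any distortion apply to the point x, -y, -z); pixel columns grow to the right and rows downward; lengths in mm; the calibration is good to about 2 mm. A picture is of the moment at which its call begins.
- ticket.hand_in(): hands the job in, once; it reports no verdict.
Trained networks look in a picture, given as the dict that the camera call returned (one of the last four; its "shot" number tells which), for a name from the list of things; names that differ only in an ending like _2 or _b are one class to them, and where a whole thing is asked for, a point or a joint stands for the part that bears it (a point fixed in the world has none). Each returns a list of dicts, best first, with "p" (0 to 1); they miss things now and then, are a little off and sometimes report something else, mostly with a low value. They report only what shows in the picture. A call takes as long as a camera call. They do not tell look-alikes from the thing itself.
- models.silhouettes(query, picture): "mask" (384x512 bool, what is visible of it) and "bbox" ([left, top, width, height] in pixels, round what is visible of it).
- models.place_of(query, picture): "point" ([column, row] in pixels: a listed point, or the origin of a listed thing).
The state is a dict: "t": time; "qpos": joint angles; "qvel": joint speeds; "joint_torque": joint torques, N m; "eef_pos": TCP position; "tool_rot": TCP orientation; "force": force on the tool from outside, world axes, zero at the start; "torque": the same for the moment, N m; "opening": finger opening in mm.
Only numpy, scipy, OpenCV 4.12 (cv2) and the standard library are available. Lean on these libraries where they do the work, as an engineer would, in place of code of your own. Each camera call takes 0.05 s, during which the arm holds its last target.

### The job

Tip the three walnuts out of the steel measuring cup into the dish on the kitchen scale, then stand the empty cup upright on the worktop again and let go of it. Then unlock the weighing dish by turning it a quarter turn anticlockwise (seen from above) by its stub handle, from the scale's left side to its display side, and lift it off the scale. Finish while still holding the dish in the gripper, still and level, about ten centimetres above where it sat, with the walnuts gathered in its middle; do not disturb the salt bowl, pepper grinder or oil bottle.

Things in the scene. Friction and masses are not known exactly. Their poses are not given: they have to be found in the camera images.
- scale: White kitchen scale, fixed, body 190 x 160 mm, 30 mm high, dark display along its front edge. Origin: on the worktop under the centre of its round dish socket. z up; -x points to the display edge, 110 mm off; +y to the scale's left side. Metal socket, outer radius 58 mm, top 48 mm above the worktop.
- scale_socket (a point): Centre of the socket's floor, 38 mm above the worktop, on the axis the dish turns round; axes as the scale's. A bayonet: its cover plate has slots only along y, so the dish's lugs pass within about 6 degrees of the unlocked position (dish handle towards the scale's -x, the display). There is a stop about 5 degrees beyond the locked and unlocked ends. Play: 3 to 4 mm sideways, 3 mm up and down.
- dish: Shallow steel weighing dish, 144 mm across, 0.2 kg (varies by a quarter), one black stub handle. Origin: centre of the underside of its boss, resting on the socket floor; z up; -x points along the handle. Rim 43 mm above the origin, wall 3 mm. Starts locked, handle to the scale's +y (within 0.1 rad); a 90 degree anticlockwise turn from above brings the handle to the scale's -x and unlocks it.
- dish_in (a point): Centre of the dish's inner floor, 17 mm above the dish's origin.
- dish_handle (a point): Middle of the dish's black handle: a bar 46 mm long (along the dish's x, from 79 to 125 mm off the dish's axis), 14 mm wide, 15 mm high; this point lies 102 mm from the axis, 34 mm above the dish's origin (72 mm above the worktop).
- cup: Round flared steel measuring cup, 94 mm across the rim, 60 mm across the foot, 48 mm high, wall 3 mm, 0.15 kg, straight black handle. Origin: centre of its underside; z up; its -x points along the handle, so it pours over +x. The walls flare 20 degrees from upright, so it drains when tipped past about 75 degrees; 100 degrees empties it surely.
- cup_handle (a point): Middle of the cup's black handle: a bar 62 mm long (along the cup's x, from 65 to 127 mm off the cup's axis), 14 mm wide, 14 mm high; this point lies 96 mm from the cup's axis and 39 mm above its underside.
- cup_lip (a point): Point of the cup's rim opposite the handle, 47 mm from the axis, 48 mm above the underside.
- walnut_a: A whole walnut in its shell, a ball 29 mm across, 14 g, rolls freely; starts in the cup with the other two. Origin: its centre.
- walnut_b: A whole walnut in its shell, a ball 29 mm across, 14 g, rolls freely; starts in the cup with the other two. Origin: its centre.
- walnut_c: A whole walnut in its shell, a ball 29 mm across, 14 g, rolls freely; starts in the cup with the other two. Origin: its centre.
- salt_bowl: Small stoneware bowl of salt, 110 mm across, 51 mm high; leave it alone. Origin: centre of its underside.
- pepper_grinder: Pepper grinder with a black cap, 43 mm across, 112 mm tall; leave it alone. Origin: centre of its underside.
- oil_bottle: Square clear bottle with a black cap, 42 mm wide, 170 mm tall; leave it alone. Origin: centre of its underside.
Not all that is in view belongs to the job. Leave any turquoise or yellow look-alike of the walnut_a alone.

How it is judged (in metres and radians):
On the way, in this order (a step that is already met when the one before it is completed fails the run):
1. the cup is tipped over the dish (angle between cup's own z axis and vertical above 1.2 rad and horizontal distance between cup_lip and dish_in below 0.08 m), for 0.1 s.
2. all three walnuts lie in the dish, still locked on the scale, and the cup stands upright on the worktop, let go (horizontal distance between each of walnut_a, walnut_b, walnut_c and dish_in below 0.055 m and z of walnut_a in the frame of dish between 0.015 and 0.06 m and z of walnut_b in the frame of dish between 0.015 and 0.06 m and z of walnut_c in the frame of dish between 0.015 and 0.06 m and angle between cup's own z axis and vertical below 0.12 rad and height (world z) of cup between -0.006 and 0.006 m and contact force between the fingers and cup below 0.1 N and linear speed of cup below 0.03 m/s and z of dish in the frame of scale_socket below 0.006 m and angle between the y axis of dish and the x axis of scale, either way round below 0.4 rad), for 0.3 s.
3. the dish is turned a quarter turn anticlockwise, its handle to the display side, while it sits in the socket, walnuts in its middle (horizontal distance between each of walnut_a, walnut_b, walnut_c and dish_in below 0.035 m and z of walnut_a in the frame of dish between 0.015 and 0.05 m and z of walnut_b in the frame of dish between 0.015 and 0.05 m and z of walnut_c in the frame of dish between 0.015 and 0.05 m and angle between the y axis of dish and the y axis of scale, either way round below 0.2 rad and x of dish_handle in the frame of scale_socket below -0.085 m and z of dish in the frame of scale_socket below 0.012 m), for 0.1 s.
At the end, for the whole second after the job is handed in: The gripper holds the dish 60 to 160 mm above its seat and within 60 mm sideways of it, tilted less than 0.12 rad, still and not touching the scale; all three walnuts lie in it within 35 mm of its centre; the cup stands upright (within 0.12 rad) on the worktop, let go (z of dish in the frame of scale_socket between 0.06 and 0.16 m and horizontal distance between dish and scale_socket below 0.06 m and angle between each of dish, cup's own z axis and vertical below 0.12 rad and contact force between the fingers and dish above 1 N and contact force between dish and scale below 0.05 N and linear speed of each of dish, cup below 0.03 m/s and horizontal distance between each of walnut_a, walnut_b, walnut_c and dish_in below 0.035 m and z of walnut_a in the frame of dish between 0.015 and 0.05 m and z of walnut_b in the frame of dish between 0.015 and 0.05 m and z of walnut_c in the frame of dish between 0.015 and 0.05 m and height (world z) of cup between -0.006 and 0.006 m and contact force between the fingers and cup below 0.1 N); the arm keeps its last pose, push and grip.
It fails at once if the salt bowl, pepper grinder or oil bottle is moved by more than 30 mm or tipped (distance of any of salt_bowl, pepper_grinder, oil_bottle from where it was at the start of the episode above 0.03 m or angle between any of salt_bowl, pepper_grinder, oil_bottle's own z axis and vertical above 0.35 rad).
It fails at once if the dish is tilted more than 0.35 rad (angle between dish's own z axis and vertical above 0.35 rad).
It also fails if it takes over 72 s, if anything falls off the work surface, if the arm or the gripper's body presses on something with over 40 N, if the wrist force passes 120 N, or if a joint passes its speed limit or range.

## Working session

There is one attempt and no reset: what is moved stays moved. The work goes in short steps, Python scripts to look and compute and a tool call to move; the robot and the scene stay as the last step left them, time stands still between calls to the robot, and variables do not carry over. Pictures are saved under pics/ and viewed, and the job is handed in when it is done.

Besides the shell and the picture viewer there is one more tool, called after ">>>" by a JSON object that holds its "fn" and its "kwargs". apply_moves: Moves the arm, as the interface text tells. Shifts and turns lie within -1 to 1; 1 stands for 0.1 m of shift or 6 degrees of turn. Its arguments: {"type":"object","properties":{"commands":{"type":"string"},"squeeze":{"type":"number"}},"required":["commands"]}

```bash
mkdir -p pics; cat > h.py <<'E'
import numpy as np, cv2
from rig import r, cams, ticket, models
def px2w(im,u,v,d=None,z=None):
    K=np.array(im["mtx"],float);D=np.array(im["dist_coeffs"],float);T=np.array(im["T"],float)
    n=cv2.undistortPoints(np.array([[[u,v]]],float),K,D)[0,0]
    ray=np.array([n[0],-n[1],-1.0])
    if z is None:
        if d is None: d=im["z_map"][int(round(v)),int(round(u))]
        return (T@np.r_[ray*d,1])[:3]
    o=T[:3,3];dr=T[:3,:3]@ray
    s=(z-o[2])/dr[2]
    return o+s*dr
def cloud(im,mask=None):
    K=np.array(im["mtx"],float);D=np.array(im["dist_coeffs"],float);T=np.array(im["T"],float)
    zm=im["z_map"];m=(zm>0) if mask is None else (zm>0)&mask
    v,u=np.nonzero(m)
    n=cv2.undistortPoints(np.stack([u,v],1).astype(float)[:,None],K,D)[:,0]
    d=zm[v,u]
    P=np.stack([n[:,0]*d,-n[:,1]*d,-d],1)
    return P@T[:3,:3].T+T[:3,3],u,v
def w2px(im,P):
    K=np.array(im["mtx"],float);D=np.array(im["dist_coeffs"],float);T=np.array(im["T"],float)
    p=(np.atleast_2d(P)-T[:3,3])@T[:3,:3]
    p=p*[1,-1,-1]
    return cv2.projectPoints(p,np.zeros(3),np.zeros(3),K,D)[0][:,0]
E
python3 - <<'E'
from h import *
s=r.get_state()
for k in s: print(k,np.round(s[k],4))
for n in("scene","top"):
    im=cams.get_image(n)
    cv2.imwrite(f"pics/{n}0.png",im["color"]); print(n,np.round(im["T"],3).tolist(),im["dist_coeffs"])
    for q in ["scale","scale_socket","dish","dish_in","dish_handle","cup","cup_handle","cup_lip","walnut_a","salt_bowl","pepper_grinder","oil_bottle"]:
        try:
            for o in models.place_of(q,im)[:5]:
                u,v=o["point"]; print(q,round(o["p"],2),np.round([u,v],1),np.round(px2w(im,u,v),1))
        except Exception as e: print(q,e)
E
```

```text
t 0.0
qpos [ 1.0227  0.1815  1.608   0.      1.3538 -0.2063]
qvel [-0.0004  0.0002  0.0008  0.      0.0003 -0.0006]
joint_torque [-5.00000e-04 -4.44863e+01 -3.51325e+01 -3.00000e-04  9.30000e-03
 -0.00000e+00]
eef_pos [192.4062 541.2727 230.4006]
tool_rot [ 3.000e-04  8.171e-01  5.766e-01 -8.000e-04]
force [ 0.7296 -0.1089  0.7216]
torque [-0.054   0.0084  0.0149]
opening 85.4939
scene [[-0.512, 0.633, -0.581, 130.623], [-0.859, -0.367, 0.356, 277.031], [0.012, 0.681, 0.732, 667.264], [0.0, 0.0, 0.0, 1.0]] [0.01176163 0.         0.         0.         0.        ]
scale 0.95 [221.4 230.8] [543.7 101.4  63.5]
dish 0.8 [219.3 222.9] [570.5  93.2  55.2]
dish 0.57 [289.5 169.1] [ 680.5 -173.4   -2.6]
dish_in 0.77 [220.8 219.6] [577.8  85.9  53.9]
dish_handle 0.84 [169.1 230.8] [588.3 197.4  76.9]
cup 0.94 [298.2 198.1] [ 559.7 -111.7   30.7]
cup_handle 0.82 [332.9 212.3] [ 479.2 -150.7   37.9]
cup_handle 0.32 [170.6 230.9] [588.3 194.5  74.6]
cup_lip 0.83 [289.4 168.2] [ 683.2 -174.9   -2.1]
cup_lip 0.31 [214.6 177.4] [732.7  26.4  20.3]
walnut_a 0.66 [310.2 188.4] [ 572.2 -157.3   28.7]
w
[... 689 characters left out ...]
dle 0.56 [145.1 199. ] [613.4 215.    1.8]
cup 0.95 [312.2 209.6] [ 577.7 -133.7   31.8]
cup_handle 0.63 [329.2 252.3] [ 491.  -161.9   45.5]
cup_lip 0.62 [314.9 185.5] [ 626.  -140.9   36.1]
walnut_a 0.73 [320.8 212.9] [ 571.1 -151.6   25.6]
walnut_a 0.65 [315.1 197.8] [ 601.5 -140.7   31.8]
walnut_a 0.64 [274.1 256.2] [486.7 -54.1  28.7]
walnut_a 0.6 [309.5 209.6] [ 577.8 -128.3   31.6]
walnut_a 0.48 [365.1 243.1] [ 507.3 -238.8   24.1]
salt_bowl 0.75 [197.  212.8] [575.   95.5  56.1]
salt_bowl 0.64 [301.  121.9] [ 756.7 -117.6   48.9]
pepper_grinder 0.86 [238.1 131.9] [733.   10.4  70.3]
pepper_grinder 0.61 [198.1 213.6] [573.2  93.1  57.7]
oil_bottle 0.9 [187.7 127.6] [744.  110.7  75.5]
```

View pics/scene0.png

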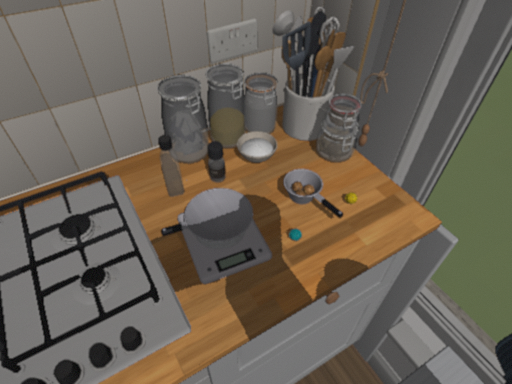

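View pics/top0.png

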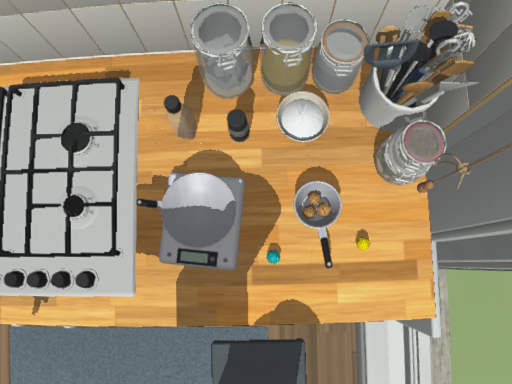

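```bash
cat > m.py <<'E'
from h import *
def circ(P):
    A=np.c_[2*P,np.ones(len(P))];b=(P**2).sum(1);x=np.linalg.lstsq(A,b,rcond=None)[0]
    return x[:2],np.sqrt(x[2]+x[0]**2+x[1]**2)
E
python3 - <<'E'
from m import *
for n in("top","scene"):
    im=cams.get_image(n); print("==",n)
    np.savez(f"{n}0.npz",**{k:np.array(v) for k,v in im.items()})
    P,u,v=cloud(im); g=im["color"][v,u].astype(int); dark=g.max(1)<60
    w=(P[:,2]>-20)&(P[:,2]<20)&(abs(P[:,0]-500)<60)&(abs(P[:,1]+20)<100); print("worktop z",np.median(P[w,2]))
    for c0,z0,R,nm in(((575,93),81,85,"dish"),((577,-137),48,58,"cup")):
        d=np.hypot(P[:,0]-c0[0],P[:,1]-c0[1])
        m=(d<R+5)&(P[:,2]>z0-4)&(P[:,2]<z0+8)&~dark
        c=np.array(c0,float)
        Q=P[m]
        for _ in range(5):
            c,rr=circ(Q[:,:2]); e=abs(np.hypot(*(Q[:,:2]-c).T)-rr); k=e<max(4,np.percentile(e,90)); Q=Q[k]
        print(nm,"rim",len(Q),c,rr,np.median(Q[:,2]))
    for c0,R0,R1,zr,nm in(((575,93),75,140,(60,95),"dish"),((577,-137),58,140,(25,60),"cup")):
        d=np.hypot(P[:,0]-c0[0],P[:,1]-c0[1]); m=(d>R0)&(d<R1)&(P[:,2]>zr[0])&(P[:,2]<zr[1])&dark
        Q=P[m]; c=np.median(Q[:,:2],0); ww=np.linalg.svd(Q[:,:2]-Q[:,:2].mean(0),full_matrices=False)[2][0]
        t=(Q[:,:2]-c)@ww; nrm=(Q[:,:2]-c)@[-ww[1],ww[0]]
        print(nm,"handle",len(Q),c,Q[:,:2].mean(0),"dir",ww,np.degrees(np.arctan2(ww[1],ww[0])),"range",np.percentile(t,[2,98]),np.percentile(nrm,[3,97]),"z",np.percentile(Q[:,2],[5,50,95]))
    # scale top
    m=(P[:,2]>22)&(P[:,2]<40)&(abs(P[:,0]-545)<110)&(abs(P[:,1]-90)<110)
    rct=cv2.minAreaRect(P[m][:,:2].astype(np.float32)); print("scale rect",rct,np.median(P[m,2]))
    for q in("walnut_a","salt_bowl","pepper_grinder","oil_bottle","scale","cup","dish"):
        for o in models.silhouettes(q,im)[:6]:
            mm=np.array(o["mask"]);pp,_,_=cloud(im,mm)
            if len(pp): print(q,round(o["p"],2),o["bbox"],np.round(np.median(pp,0)),np.round(np.percentile(pp,95,axis=0)),np.round(np.percentile(pp,5,axis=0)))
E
```

```text
== top
worktop z 0.6915435097370164
dish rim 908 [578.21178904  89.7055804 ] 68.23098796564533 80.98199814058614
cup rim 428 [ 585.75050232 -142.06845299] 45.32073343248965 48.41114027606051
dish handle 101 [593.60039654 187.77918639] [593.65318303 187.57317062] dir [-0.14945093 -0.98876914] -98.59510852790703 range [-19.58609052  15.25916419] [-5.36520558  5.95274219] z [77.05457134 79.63744947 82.57347613]
cup handle 136 [ 496.6948867  -154.83435305] [ 495.9284429  -154.69068347] dir [-0.99282782 -0.11955303] -173.13369255663824 range [-21.83205975  30.56020635] [-5.15598305  4.85609981] z [42.98328012 46.03874765 48.89213974]
scale rect ((564.2075805664062, 91.72441101074219), (159.16905212402344, 188.36293029785156), 83.15788269042969) 30.487797693852713
walnut_a 0.67 [315.5, 203.7, 14.0, 12.6] [ 578. -158.   29.] [ 589. -148.   33.] [ 568. -169.   22.]
walnut_a 0.64 [307.3, 192.3, 14.4, 14.3] [ 601. -138.   29.] [ 612. -129.   34.] [ 592. -149.   23.]
walnut_a 0.62 [302.5, 203.6, 12.6, 14.0] [ 575. -127.   30.] [ 586. -117.   34.] [ 565. -138.   24.]
walnut_a 0.55 [355.1, 235.9,
[... 2235 characters left out ...]
  65.] [754.  32. 111.] [728.  -1.   7.]
pepper_grinder 0.15 [237.0, 130.0, 41.6, 33.0] [ 764. -117.   39.] [818. -77.  47.] [ 720. -168.   28.]
oil_bottle 0.79 [154.0, 137.8, 30.4, 59.8] [745. 130.  95.] [762. 147. 167.] [739. 112.  12.]
oil_bottle 0.27 [293.9, 191.9, 13.4, 2.2] [ 572. -127.   29.] [ 581. -120.   31.] [ 567. -135.   26.]
scale 0.63 [177.4, 212.3, 93.3, 68.7] [507. 116.  28.] [579. 170.  39.] [469.  32.  19.]
cup 0.94 [281.3, 170.2, 63.7, 50.6] [ 581. -151.   36.] [ 626. -104.   47.] [ 480. -181.    9.]
cup 0.54 [152.5, 135.3, 32.9, 59.8] [746. 129.  92.] [770. 147. 167.] [739. 112.   7.]
dish 0.59 [160.8, 187.7, 93.7, 57.9] [587.  92.  70.] [638. 174.  80.] [521.  33.  58.]
```

```bash
python3 - <<'E'
import cv2
for n,(x0,y0,x1,y1) in{"top":(130,90,390,285),"scene":(150,130,370,290)}.items():
    c=cv2.imread(f"pics/{n}0.png")[y0:y1,x0:x1]; cv2.imwrite(f"pics/{n}0c.png",cv2.resize(c,None,fx=3,fy=3,interpolation=cv2.INTER_CUBIC))
E
```

```text
(no output)
```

View pics/top0c.png

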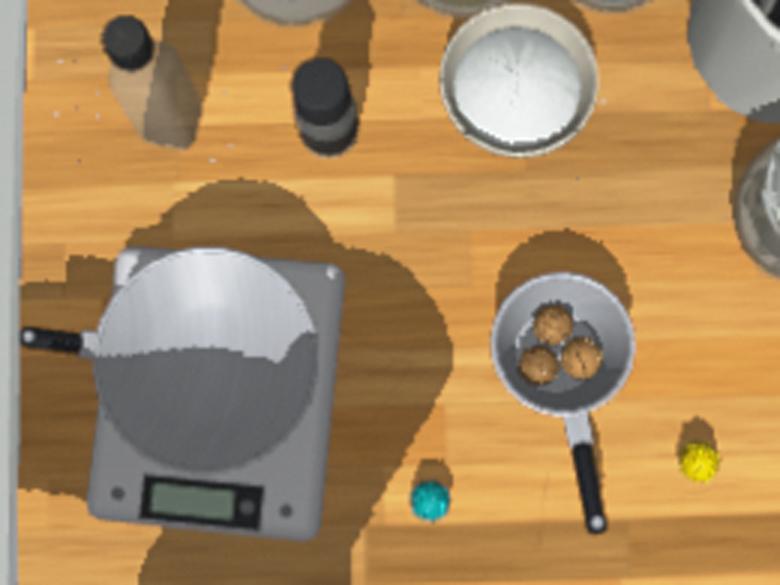

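View pics/scene0c.png

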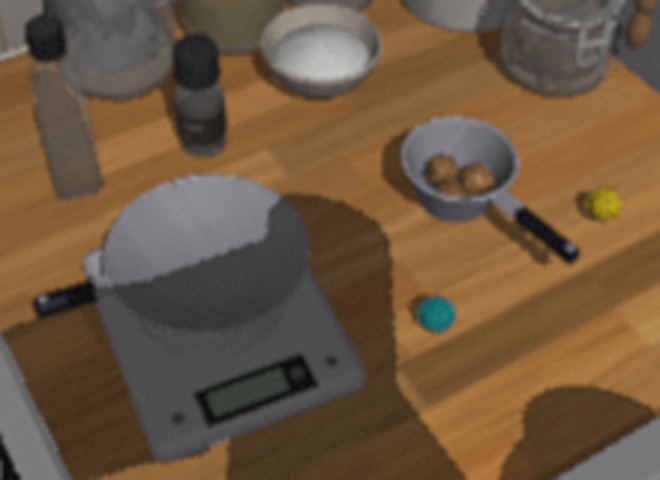

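```bash
cat > p.py <<'E'
from h import *
from scipy.spatial.transform import Rotation as Ro, Slerp
def Rq(q): return Ro.from_quat([q[1],q[2],q[3],q[0]])
def Rtool(psi,beta=0,az=None):
    # x_tool horizontal at psi deg; tool tilted by beta deg from down, toward psi-90
    p=np.radians(psi);b=np.radians(beta)
    x=np.array([np.cos(p),np.sin(p),0]);f=np.array([np.sin(p),-np.cos(p),0])
    z=np.sin(b)*f-np.cos(b)*np.array([0,0,1]);y=np.cross(z,x)
    return Ro.from_matrix(np.stack([x,y,z],1))
def cur():
    s=r.get_state(); return np.array(s["eef_pos"]),Rq(s["tool_rot"]),s
def rows(way,jaw,p,R,dec=2,chunk=20):
    """way: list of (pos,Rot) per row"""
    out=[]
    for P,Rt in way:
        d=R.inv().apply(np.array(P)-p)/100; w=np.degrees((R.inv()*Rt).as_rotvec())/6
        d=np.round(d,dec);w=np.round(w,dec)
        out.append(" ".join(f"{x:g}" for x in np.r_[d+0.,w+0.])+f" {jaw:g}")
        if abs(w).max()>1 or np.linalg.norm(d)>.5: print("LIMIT",d,w)
        p=p+R.apply(d*100); R=R*Ro.from_rotvec(np.radians(w*6))
    for i in range(0,len(out),chunk): print(f"[{i}]","; ".join(out[i:i+chunk]))
    return p,R
def line(p0,R0,p1,R1,n,ease=False):
    sl=Slerp([0,1],Ro.concatenate([R0,R1])); t=np.arange(1,n+1)/n
    if ease: t=(1-np.cos(np.pi*t))/2
    return [(p0+(p1-p0)*k,sl(k)) for k in t]
E
python3 - <<'E'
from p import *
p,R,s=cur()
R1=Rtool(97.5,0)
rows(line(p,R,np.array([490,-154,180.]),R1,18),85,p,R)
E
```

```text
[0] -0.31 0.29 0.03 0 0 -0.25 85; -0.31 0.27 0.03 0 0 -0.25 85; -0.33 0.27 0.03 0 0 -0.25 85; -0.33 0.26 0.02 0 0 -0.25 85; -0.34 0.25 0.03 0 0 -0.25 85; -0.34 0.24 0.03 0 0 -0.25 85; -0.35 0.24 0.03 0 0 -0.26 85; -0.35 0.22 0.03 0 0 -0.25 85; -0.37 0.22 0.03 0 0 -0.25 85; -0.36 0.2 0.02 0 0 -0.25 85; -0.38 0.2 0.03 0 0 -0.25 85; -0.37 0.18 0.03 0 0 -0.25 85; -0.38 0.18 0.03 0 0 -0.25 85; -0.39 0.16 0.03 0 0 -0.25 85; -0.39 0.16 0.03 0 0 -0.25 85; -0.4 0.14 0.03 0 0 -0.25 85; -0.39 0.14 0.02 0 0 -0.25 85; -0.41 0.12 0.03 0 0 -0.25 85
```

Candidates (top view):
- **Handles:** the bar at (326,250) is on the small cup holding the walnuts. The bar at (147,203) is on the dish on the scale.
- **Walnut-like balls:** three brown ones in the cup at (315,197), (309,210) and (321,210). The turquoise one at (273,257) and the yellow one at (363,243) are look-alikes, so I leave them.

I choose the cup handle at (326,250). The close crop confirms it: a black bar on the cup with the brown nuts, about (490,-154,39).

>>> {"fn": "apply_moves", "kwargs": {"commands": "-0.31 0.29 0.03 0 0 -0.25 85; -0.31 0.27 0.03 0 0 -0.25 85; -0.33 0.27 0.03 0 0 -0.25 85; -0.33 0.26 0.02 0 0 -0.25 85; -0.34 0.25 0.03 0 0 -0.25 85; -0.34 0.24 0.03 0 0 -0.25 85; -0.35 0.24 0.03 0 0 -0.26 85; -0.35 0.22 0.03 0 0 -0.25 85; -0.37 0.22 0.03 0 0 -0.25 85; -0.36 0.2 0.02 0 0 -0.25 85; -0.38 0.2 0.03 0 0 -0.25 85; -0.37 0.18 0.03 0 0 -0.25 85; -0.38 0.18 0.03 0 0 -0.25 85; -0.39 0.16 0.03 0 0 -0.25 85; -0.39 0.16 0.03 0 0 -0.25 85; -0.4 0.14 0.03 0 0 -0.25 85; -0.39 0.14 0.02 0 0 -0.25 85; -0.41 0.12 0.03 0 0 -0.25 85", "squeeze": 80}}

```text
t: 3.9
eef_pos: [490.6, -156.2, 180.4]
tool_rot: [0.0, 0.659, 0.752, 0.0]
force: [0.6, -0.2, -0.6]
opening: 85.1
```

```bash
python3 - <<'E'
from p import *
p,R,s=cur()
for k in s: print(k,np.round(s[k],4).tolist())
E
```

```text
t 3.9
qpos [-0.5392, 0.0991, 1.8072, 0.0002, 1.2346, -2.2413]
qvel [-0.5401, 0.6382, -0.6172, 0.0012, -0.026, -0.7998]
joint_torque [1.4695, -41.1096, -30.0463, -0.1811, 0.1203, 1.0392]
eef_pos [490.6116, -156.2207, 180.3876]
tool_rot [0.0003, 0.6592, 0.752, 0.0001]
force [0.6363, -0.2036, -0.6312]
torque [-0.0501, 0.0452, -0.0289]
opening 85.1126
```

```bash
python3 - <<'E'
from p import *
im={k:v for k,v in np.load("top0.npz",allow_pickle=True).items()}
P,u,v=cloud(im)
im2={k:v for k,v in np.load("scene0.npz",allow_pickle=True).items()}
P2,_,_=cloud(im2); P=np.r_[P,P2]
for x in range(700,1001,30):
    print(x,[int(np.percentile(P[(abs(P[:,0]-x)<15)&(abs(P[:,1]-y)<15),2],99)) if ((abs(P[:,0]-x)<15)&(abs(P[:,1]-y)<15)).sum()>3 else None for y in range(-150,211,30)])
for x in range(400,701,60):
    print(x,[int(np.percentile(P[(abs(P[:,0]-x)<15)&(abs(P[:,1]-y)<15),2],99)) if ((abs(P[:,0]-x)<15)&(abs(P[:,1]-y)<15)).sum()>3 else None for y in range(180,331,15)])
# tilt
p,R,s=cur()
R1=Rtool(97.5,45); g=np.array([490,-154,39.])
z=R1.apply([0,0,1]); t=g+19*z-110*z
print(t)
rows(line(p,R,t,R1,10),85,p,R)
E
```

```text
700 [5, 41, 4, 4, 4, 4, 4, 4, 4, 4, 4, 4, 4]
730 [49, 47, 48, 39, 4, 114, 114, 4, 5, 118, 103, 4, 4]
760 [50, 53, 49, 48, 4, 115, 115, 4, 112, 172, 170, 4, 4]
790 [50, 52, 48, 49, 4, 5, 3, 4, 3, 168, 0, 4, 4]
820 [48, 206, 211, 154, 4, 208, 210, 207, 4, 4, 4, 4, 4]
850 [163, 219, 220, 219, 155, 217, 217, 217, 212, 4, 4, 4, 4]
880 [212, 220, 219, 220, 213, 218, 217, 218, 215, 4, 4, 5, 4]
910 [211, 219, 220, 220, 211, 217, 218, 218, 214, 4, 4, 4, 4]
940 [348, 353, 358, 362, 366, 372, 378, 382, 386, 390, 395, 400, 404]
970 [None, None, None, None, None, None, None, None, None, None, None, None, None]
1000 [None, None, None, None, None, None, None, None, None, None, None, None, None]
400 [3, 3, 3, 3, 3, 3, 4, 3, 3, 3, 4]
460 [4, 4, 4, 5, 8, 9, 9, 9, 9, 40, 41]
520 [31, 4, 4, 5, 8, 50, 50, 47, 8, 8, 8]
580 [82, 81, 80, 77, 8, 50, 50, 51, 51, 52, 51]
640 [4, 4, 4, 6, 8, 49, 49, 49, 9, 9, 10]
700 [4, 4, 4, 6, 8, 50, 50, 49, 9, 9, 9]
[ 426.203778   -162.39893196  103.34671709]
[0] 0 -0.06 0.08 -0.75 0 0 85; 0 -0.08 0.07 -0.75 0 0 85; 0.01 -0.07 0.06 -0.75 0 0 85; 0 -0.08 0.06 -0.75 0 0 85; 0 -0.09 0.06 -0.75 0 0 85; 0 -0.09 0.04 -0.75 0 0 85; 0.01 -0.09 0.04 -0.75 0 0 85; 0 -0.1 0.04 -0.75 0 0 85; 0 -0.09 0.02 -0.74 0 0 85; 0 -0.1 0.02 -0.75 0 0 85
```

>>> {"fn": "apply_moves", "kwargs": {"commands": "0 -0.06 0.08 -0.75 0 0 85; 0 -0.08 0.07 -0.75 0 0 85; 0.01 -0.07 0.06 -0.75 0 0 85; 0 -0.08 0.06 -0.75 0 0 85; 0 -0.09 0.06 -0.75 0 0 85; 0 -0.09 0.04 -0.75 0 0 85; 0.01 -0.09 0.04 -0.75 0 0 85; 0 -0.1 0.04 -0.75 0 0 85; 0 -0.09 0.02 -0.74 0 0 85; 0 -0.1 0.02 -0.75 0 0 85; 0 0 0 0 0 0 85; 0 0 0 0 0 0 85"}}

```text
t: 5.1
eef_pos: [448.2, -126.7, 153.7]
tool_rot: [0.232, 0.638, 0.689, 0.253]
force: [-0.0, 0.1, 0.5]
opening: 84.9
```

```bash
python3 - <<'E'
from p import *
p,R,s=cur()
for k in s: print(k,np.round(s[k],4).tolist())
# fit kinematics
data=[([1.0227,0.1815,1.608,0,1.3538,-.2063],[192.4,541.27,230.4]),([-0.5392,0.0991,1.8072,0.0002,1.2346,-2.2413],[490.6,-156.2,180.4]),(s["qpos"],p)]
print(data[-1])
def fk(q,k):
    a,f,d,e,L,o=k
    Rz=lambda t:Ro.from_euler('z',t);Ry=lambda t:Ro.from_euler('y',t)
    A=Rz(q[0]); pos=A.apply([e,o,d]); A=A*Ry(q[1]); pos=pos+A.apply([0,0,a]); A=A*Ry(q[2]); pos=pos+A.apply([0,0,f]); A=A*Rz(q[3])*Ry(q[4]); pos=pos+A.apply([0,0,L]); return pos,A
from scipy.optimize import least_squares
sol=least_squares(lambda k:np.concatenate([fk(q,k)[0]-t for q,t in data]),[550,500,130,0,250,117])
print(sol.x,sol.fun)
q,t=data[-1]; print(fk(q,sol.x)[1].apply([0,0,1]),R.apply([0,0,1]))
E
```

```text
t 5.1
qpos [-0.9639, -0.3458, 2.4327, 0.8354, 0.8529, -3.1175]
qvel [-0.0004, 0.0271, -0.0203, -0.0013, -0.002, 0.0002]
joint_torque [0.2186, -14.0047, -30.1071, 2.3421, 0.0592, 0.0002]
eef_pos [448.2036, -126.7241, 153.7224]
tool_rot [0.2319, 0.6378, 0.6894, 0.2533]
force [-0.0015, 0.1412, 0.4726]
torque [-0.0526, 0.2484, -0.0132]
opening 84.9494
(array([-0.96393656, -0.34583285,  2.43270536,  0.83535564,  0.85285367,
       -3.11747402]), array([ 448.20358809, -126.72405201,  153.72242034]))
[487.350521   476.07736781 174.23816282   6.88516203 320.54520573
 117.49994758] [-1.39090943 -2.89085194 -0.65307454  2.9900689  -2.13826346  1.50643127
  0.23935975  0.74026564 -0.85335673]
[ 0.64286595  0.05333679 -0.76411947] [ 0.64286595  0.05333679 -0.76411947]
```

```bash
cat > k.py <<'E'
from p import *
from scipy.optimize import least_squares
KP=np.array([487.35,476.08,174.24,6.885,320.5,117.5])
LO=np.array([-2.99,-.89,.3,-1.14,0,-3.12]);HI=np.array([2.99,2.07,2.58,4.28,2.63,3.12])
def fk(q,k=KP):
    a,f,d,e,L,o=k
    Rz=lambda t:Ro.from_euler('z',t);Ry=lambda t:Ro.from_euler('y',t)
    A=Rz(q[0]); pos=A.apply([e,o,d]); A=A*Ry(q[1]); pos=pos+A.apply([0,0,a]); A=A*Ry(q[2]); pos=pos+A.apply([0,0,f]); wr=pos; A=A*Rz(q[3])*Ry(q[4]); pos=pos+A.apply([0,0,L]); return pos,A*Rz(q[5]+np.pi),wr
def ik(p,R,q0):
    def fun(q):
        a,B,_=fk(q); return np.r_[(a-p)/100,(B.inv()*R).as_rotvec()*3]
    s=least_squares(fun,q0); return s.x,np.abs(s.fun).max(),np.all((s.x>LO)&(s.x<HI))
E
python3 - <<'E'
from k import *
p,R,s=cur(); a,B,_=fk(s["qpos"]); print(a-p,(B.inv()*R).as_rotvec())
g=np.array([490,-154,39.]); dc=np.array([577.8,90.2])
for b in(20,30,40,50):
    R1=Rtool(-82.5,-b); z=R1.apply([0,0,1])
    best=None
    for q40 in(0,.5,-.5):
        q,e,ok=ik(g+19*z,R1,[-.5,0.1,1.8,q40,1,1]); 
        print("pick",b,np.round(q,2),round(e,3),ok)
    for az in(-20,-3,15):
        th=np.radians(100); c=np.array([np.cos(np.radians(az)),np.sin(np.radians(az)),0]); 
        lip=np.r_[dc-20*c[:2],95]; gp=lip+16*c+[0,0,142.4]
        R2=Rtool(az-90,-b+100); z=R2.apply([0,0,1]); q,e,ok=ik(gp+19*z,R2,[0,.8,1.2,0,2.3,1]); print("  pour",az,np.round(q,2),round(e,3),ok,np.round(fk(q)[2]))
E
```

```text
[ 0.21165551  0.73599183 -0.81876603] [-2.22044605e-16  1.11022302e-16 -2.08166817e-16]
pick 20 [-0.69  0.13  2.23  0.46  0.6   0.39] 0.0 True
pick 20 [-0.69  0.13  2.23  0.46  0.6   0.39] 0.0 True
pick 20 [-0.69  0.13  2.23  0.46  0.6   0.39] 0.0 True
  pour -20 [-0.15  0.94  1.    0.37  2.56  1.92] 0.0 True [853. -10. 290.]
  pour -3 [-0.05  0.99  0.91  0.01  2.64  1.58] 0.0 False [870.  75. 290.]
  pour 15 [ 0.06  1.    0.89 -0.41  2.61  1.18] 0.0 True [861. 166. 290.]
pick 30 [-0.78  0.09  2.33  0.87  0.55 -0.06] 0.0 True
pick 30 [-0.78  0.09  2.33  0.87  0.55 -0.06] 0.0 True
pick 30 [-0.78  0.09  2.33  0.87  0.55 -0.06] 0.0 True
  pour -20 [-0.15  0.87  1.02  0.3   2.45  1.87] 0.0 True [840.  -5. 341.]
  pour -3 [-0.05  0.92  0.93  0.01  2.52  1.58] 0.0 True [857.  76. 341.]
  pour 15 [ 0.05  0.93  0.92 -0.33  2.49  1.24] 0.0 True [848. 162. 341.]
pick 40 [-0.89  0.1   2.43  1.28  0.61 -0.54] 0.0 True
pick 40 [-0.89  0.1   2.43  1.28  0.61 -0.54] 0.0 True
pick 40 [-0.89  0.1   2.43  1.28  0.61 -0.54] 0.0 True
  pour -20 [-0.14  0.79  1.06  0.25  2.32  1.85] 0.0 True [819.   2. 388.]
  pour -3 [-0.05  0.83  0.98  0.    2.38  1.58] 0.0 True [835.  77. 388.]
  pour 15 [ 0.05  0.84  0.97 -0.26  2.35  1.27] 0.0 True [826. 157. 388.]
pick 50 [-0.99  0.15  2.52  1.57  0.76 -0.93] 0.0 True
pick 50 [-0.99  0.15  2.52  1.57  0.76 -0.93] 0.0 True
pick 50 [-0.99  0.15  2.52  1.57  0.76 -0.93] 0.0 True
  pour -20 [-0.13  0.7   1.12  0.2   2.18  1.83] 0.0 True [791.  13. 431.]
  pour -3 [-0.05  0.74  1.05  0.    2.22  1.58] 0.0 True [804.  78. 431.]
  pour 15 [ 0.04  0.74  1.04 -0.21  2.21  1.3 ] 0.0 True [797. 149. 431.]
```

```bash
python3 - <<'E'
from k import *
p,R,s=cur(); B=40
g=np.array([490,-154,39.]); R1=Rtool(-82.5,-B); z=R1.apply([0,0,1]); t=g+19*z-100*z
n=32
l=line(p,R,t,R1*Ro.from_euler('z',-180,degrees=True),n)
way=[(a,b*Ro.from_euler('z',180*(i+1)/n,degrees=True)) for i,(a,b) in enumerate(l)]
q=s["qpos"]; qs=[]
for a,b in way: q,e,ok=ik(a,b,q); qs.append(np.r_[q,e,ok])
qs=np.array(qs); print(np.round(qs[::4],2)); print(np.abs(np.diff(qs[:,:6],axis=0)).max(0)*10)
rows(way,85,p,R)
E
```

```text
[[-0.97 -0.34  2.43  0.84  0.86 -3.03  0.    1.  ]
 [-0.99 -0.33  2.44  0.85  0.85 -2.67  0.    1.  ]
 [-1.   -0.31  2.44  0.86  0.85 -2.32  0.    1.  ]
 [-1.01 -0.29  2.45  0.88  0.85 -1.97  0.    1.  ]
 [-1.03 -0.27  2.45  0.89  0.85 -1.61  0.    1.  ]
 [-1.04 -0.25  2.46  0.9   0.85 -1.26  0.    1.  ]
 [-1.06 -0.23  2.46  0.92  0.85 -0.9   0.    1.  ]
 [-1.07 -0.21  2.46  0.93  0.84 -0.54  0.    1.  ]]
[0.03843193 0.05228553 0.01505104 0.03478444 0.00613099 0.88970471]
[0] -0.01 -0.01 0.01 0 0.01 0.92 85; -0.01 -0.02 0.01 0 0.01 0.93 85; -0.01 -0.01 0.01 0.01 0.01 0.92 85; -0.02 -0.01 0.01 0 0.01 0.93 85; -0.01 -0.01 0.01 0 0 0.92 85; -0.02 0 0.01 0.01 0.01 0.93 85; -0.01 -0.01 0.01 0.01 0.01 0.92 85; -0.02 0 0.01 0 0 0.93 85; -0.02 0 0.01 0.01 0.01 0.92 85; -0.02 0 0.01 0.01 0 0.93 85; -0.01 0 0.01 0.01 0.01 0.92 85; -0.02 0 0.01 0.01 0 0.93 85; -0.02 0 0.01 0.01 0 0.92 85; -0.01 0.01 0.01 0 0.01 0.93 85; -0.02 0.01 0.01 0.01 0 0.92 85; -0.01 0.01 0.01 0.01 -0.01 0.93 85; -0.02 0.01 0.01 0.01 0 0.92 85; -0.01 0.01 0.01 0.01 0 0.93 85; -0.01 0.01 0.01 0.01 0 0.92 85; -0.01 0.01 0.01 0.01 -0.01 0.93 85
[20] -0.01 0.02 0.01 0.01 0 0.92 85; -0.01 0.02 0.01 0 -0.01 0.93 85; -0.01 0.01 0.01 0.01 0 0.92 85; 0 0.02 0.01 0.01 -0.01 0.93 85; 0 0.01 0.01 0 -0.01 0.92 85; 0 0.02 0.01 0.01 -0.01 0.93 85; 0 0.02 0.01 0 0 0.92 85; 0 0.02 0.01 0 -0.01 0.93 85; 0 0.01 0.01 0.01 -0.01 0.92 85; 0.01 0.02 0.01 0 -0.01 0.93 85; 0.01 0.02 0.01 0 -0.01 0.92 85; 0.01 0.01 0.01 0 -0.01 0.93 85
```

>>> {"fn": "apply_moves", "kwargs": {"commands": "0 0 0 0 0 1 85; 0 0 0 0 0 1 85; 0 0 0 0 0 1 85; 0 0 0 0 0 1 85; 0 0 0 0 0 1 85; 0 0 0 0 0 1 85; 0 0 0 0 0 1 85; 0 0 0 0 0 1 85; 0 0 0 0 0 1 85; 0 0 0 0 0 1 85; 0 0 0 0 0 1 85; 0 0 0 0 0 1 85; 0 0 0 0 0 1 85; 0 0 0 0 0 1 85; 0 0 0 0 0 1 85; 0 0 0 0 0 1 85; 0 0 0 0 0 1 85; 0 0 0 0 0 1 85; 0 0 0 0 0 1 85; 0 0 0 0 0 1 85"}}

```text
t: 7.1
eef_pos: [448.4, -127.0, 153.3]
tool_rot: [-0.105, 0.916, -0.21, 0.327]
force: [-0.0, 0.3, 0.3]
opening: 85.3
```

>>> {"fn": "apply_moves", "kwargs": {"commands": "0 0 0 0 0 1 85; 0 0 0 0 0 1 85; 0 0 0 0 0 1 85; 0 0 0 0 0 1 85; 0 0 0 0 0 1 85; 0 0 0 0 0 1 85; 0 0 0 0 0 1 85; 0 0 0 0 0 1 85; 0 0 0 0 0 1 85; 0 0 0 0 0 1 85; 0 0 0 0 0 0 85"}}

```text
t: 8.2
eef_pos: [448.4, -126.8, 153.3]
tool_rot: [-0.254, 0.689, -0.638, 0.231]
force: [0.6, 0.3, -0.2]
opening: 84.9
```

```bash
python3 - <<'E'
from k import *
p,R,s=cur(); print(p,s["qpos"]);B=40
g=np.array([490,-154,39.]); R1=Rtool(-82.5,-B); z=R1.apply([0,0,1]); t=g+19*z-70*z
w1=line(p,R,t,R1,8); w2=line(t,R1,g+19*z,R1,8)
q=s["qpos"]; qs=[]
for a,b in w1+w2: q,e,ok=ik(a,b,q); qs.append(np.r_[q,e,ok])
qs=np.array(qs); print(np.round(qs[::4],2)); print(np.abs(np.diff(qs[:,:6],axis=0)).max(0)*10)
print(t); pp,RR=rows(w1,85,p,R); rows(w2,85,pp,RR)
E
```

```text
[ 448.36747368 -126.82728819  153.31879907] [-0.96390349 -0.34295613  2.43153602  0.83560263  0.85300825  0.02495294]
[[-0.97 -0.32  2.44  0.86  0.84 -0.02  0.    1.  ]
 [-1.   -0.2   2.46  0.95  0.79 -0.2   0.    1.  ]
 [-1.   -0.09  2.46  1.05  0.73 -0.36  0.    1.  ]
 [-0.93  0.02  2.45  1.17  0.65 -0.46  0.    1.  ]]
[0.1741615  0.31541658 0.05967848 0.35780383 0.22624177 0.47257345]
[ 457.4982879  -158.27893157   78.0682666 ]
[0] 0.04 0.05 0.08 0 -0.04 -0.05 85; 0.04 0.06 0.07 -0.01 -0.03 -0.05 85; 0.04 0.05 0.08 0 -0.04 -0.06 85; 0.04 0.06 0.08 0 -0.03 -0.05 85; 0.04 0.05 0.07 0 -0.04 -0.05 85; 0.04 0.06 0.08 -0.01 -0.03 -0.05 85; 0.04 0.05 0.08 0 -0.04 -0.06 85; 0.04 0.06 0.07 0 -0.03 -0.05 85
[0] 0 0 0.09 0 0 0 85; 0 0 0.09 0 0 0 85; 0 0 0.09 0 0 0 85; 0 0 0.08 0 0 0 85; 0 0 0.09 0 0 0 85; 0 0 0.09 0 0 0 85; 0 0 0.09 0 0 0 85; 0 0 0.08 0 0 0 85
```

>>> {"fn": "apply_moves", "kwargs": {"commands": "0.04 0.05 0.08 0 -0.04 -0.05 50; 0.04 0.06 0.07 -0.01 -0.03 -0.05 50; 0.04 0.05 0.08 0 -0.04 -0.06 50; 0.04 0.06 0.08 0 -0.03 -0.05 50; 0.04 0.05 0.07 0 -0.04 -0.05 50; 0.04 0.06 0.08 -0.01 -0.03 -0.05 50; 0.04 0.05 0.08 0 -0.04 -0.06 50; 0.04 0.06 0.07 0 -0.03 -0.05 50; 0 0 0 0 0 0 50; 0 0 0 0 0 0 50"}}

```text
t: 9.2
eef_pos: [457.0, -157.3, 78.1]
tool_rot: [-0.257, 0.707, -0.619, 0.226]
force: [-0.4, 0.3, -0.3]
opening: 49.9
```

```bash
python3 - <<'E'
from k import *
im=cams.get_image("top"); cv2.imwrite("pics/t1.png",cv2.resize(im["color"][150:290,230:400],None,fx=4,fy=4,interpolation=cv2.INTER_CUBIC))
im2=cams.get_image("scene"); cv2.imwrite("pics/s1.png",cv2.resize(im2["color"][130:290,200:400],None,fx=4,fy=4,interpolation=cv2.INTER_CUBIC))
p,R,s=cur(); print(p,s["qpos"],np.degrees(np.arctan2(*R.apply([1,0,0])[[1,0]])))
g=np.array([490,-154,39.]); R1=Rtool(-82.5,-40); z=R1.apply([0,0,1])
print("px of handle",w2px(im,g),w2px(im2,g),"tcp",w2px(im,p),w2px(im2,p))
rows(line(p,R,g+19*z,R1,8),50,p,R)
E
```

```text
[ 457.15123457 -157.24644139   78.57056806] [-1.01309501 -0.01459155  2.38651989  1.04404845  0.74481433 -0.36676049] -82.44022747627038
px of handle [[324.73763421 252.97586727]] [[331.11116096 208.30756827]] tcp [[330.05625885 270.10461353]] [[345.01759326 206.04067281]]
[0] 0 0 0.09 0 0 0 50; 0 0 0.09 0 0 0 50; 0 0 0.08 -0.01 0 0.01 50; 0.01 0 0.09 0 0 0 50; 0 0 0.09 0 0 0 50; 0 0 0.09 0 0 0 50; 0 0 0.09 0 0 0 50; 0 0 0.09 0 0 0.01 50
```

View pics/t1.png

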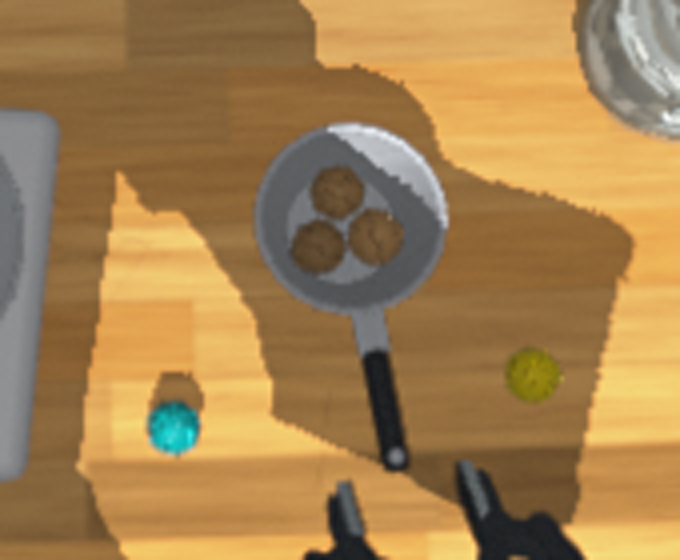

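View pics/s1.png

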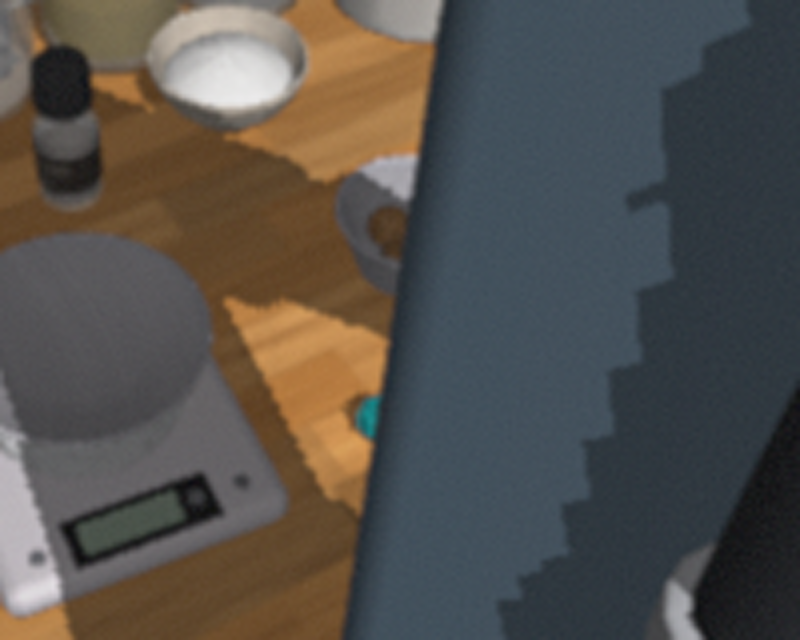

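>>> {"fn": "apply_moves", "kwargs": {"commands": "0 0 0.09 0 0 0 50; 0 0 0.09 0 0 0 50; 0 0 0.08 -0.01 0 0.01 50; 0.01 0 0.09 0 0 0 50; 0 0 0.09 0 0 0 50; 0 0 0.09 0 0 0 50; 0 0 0.09 0 0 0 50; 0 0 0.09 0 0 0.01 50; 0 0 0 0 0 0 50"}}

```text
t: 10.2
eef_pos: [502.7, -151.8, 23.5]
tool_rot: [-0.257, 0.706, -0.62, 0.225]
force: [0.0, -0.6, 0.3]
opening: 50.1
```

>>> {"fn": "apply_moves", "kwargs": {"commands": "0 0 0 0 0 0 30; 0 0 0 0 0 0 20; 0 0 0 0 0 0 0; 0 0 0 0 0 0 0; 0 0 0 0 0 0 0; 0 0 0 0 0 0 0; 0 0 0 0 0 0 0; 0 0 0 0 0 0 0", "squeeze": 100}}

```text
t: 11.0
eef_pos: [502.6, -152.5, 24.3]
tool_rot: [-0.257, 0.706, -0.62, 0.226]
force: [-3.9, -0.0, 5.2]
opening: 12.3
```

```bash
python3 - <<'E'
from k import *
im=cams.get_image("top"); cv2.imwrite("pics/t2.png",cv2.resize(im["color"][150:290,230:400],None,fx=4,fy=4,interpolation=cv2.INTER_CUBIC))
p,R,s=cur(); print(p,s["force"],s["opening"],s["t"])
E
```

```text
[ 502.58066029 -152.48778736   24.23793883] [-3.91344225 -1.12005257  7.56700632] 12.492663186226851 11.05
```

View pics/t2.png

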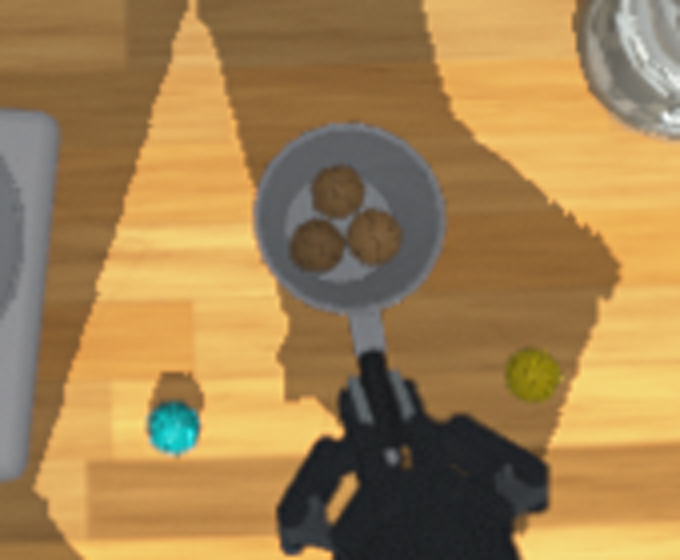

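```bash
cat > cup.py <<'E'
from k import *
C0=np.array([585.3,-141.5,0.]);YAW0=7.5;AZ=-20.
DC=np.array([577.8,90.2])
def Rcup(yaw,th): return Ro.from_euler('zy',[yaw,th],degrees=True) if False else Ro.from_euler('ZY',[yaw,th],degrees=True)
# tool in cup frame, from measured grasp
PG=np.array([502.6,-152.3,24.2]); RG=Rtool(-82.5,-40)
Rc0=Rcup(YAW0,0); PT=Rc0.inv().apply(PG-C0); RT=Rc0.inv()*RG
def tool(c,Rc): return c+Rc.apply(PT), Rc*RT
def pourpose(th,lipoff=-12.):
    c=np.array([np.cos(np.radians(AZ)),np.sin(np.radians(AZ)),0])
    Rc=Rcup(AZ,th); lip=Rc.apply([47,0,48]); foot=Rc.apply([30,0,0])
    zl=np.interp(th,[0,65,76,200],[92,92,80,80]); 
    z=zl-min(lip[2],foot[2],0) 
    o=np.r_[DC+lipoff*c[:2]-lip[:2],z]
    return o,Rc
E
python3 - <<'E'
from cup import *
p,R,s=cur()
ww=[]
t,Rt=tool(C0+[0,0,100],Rc0); ww+=line(p,R,t,Rt,12,True)
o,Rc=pourpose(0); n=24
for i in range(1,n+1):
    k=(1-np.cos(np.pi*i/n))/2
    c=C0+[0,0,100]; cc=c+(o-c)*k; ww.append(tool(cc,Rcup(YAW0+(AZ-YAW0)*k,0)))
n1=len(ww)
ths=np.r_[np.arange(5,61,5),np.arange(62,90,2),np.arange(93,103,3)]
for th in ths: ww.append(tool(*pourpose(th)))
q=s["qpos"]; qs=[q]
for a,b in ww: q,e,ok=ik(a,b,q); qs.append(q); 
qs=np.array(qs); print(np.round(qs[::6],2)); print(np.abs(np.diff(qs,axis=0)).max(0)*10, qs.min(0),qs.max(0),len(ths))
print(fk(qs[-1])[2])
rows(ww[:n1],0,p,R)
E
```

```text
[[-0.88  0.24  2.29  1.29  0.61 -0.55]
 [-0.89 -0.02  2.39  1.08  0.67 -0.3 ]
 [-0.89 -0.12  2.34  0.93  0.75 -0.1 ]
 [-0.79 -0.21  2.41  0.92  0.65  0.04]
 [-0.4  -0.34  2.51  0.57  0.34  0.81]
 [ 0.14 -0.24  2.45 -0.78  0.38  2.64]
 [ 0.33 -0.16  2.39 -0.94  0.52  2.99]
 [ 0.1  -0.08  2.03 -0.09  1.04  2.05]
 [-0.05  0.25  1.62  0.1   1.6   1.85]
 [-0.09  0.42  1.46  0.14  1.8   1.82]
 [-0.12  0.59  1.28  0.18  2.02  1.82]
 [-0.15  0.84  1.01  0.25  2.34  1.84]]
[0.97824307 1.4657187  1.38805253 3.06333718 0.99237838 3.91923856] [-0.88576978 -0.33576927  1.01374128 -0.94075999  0.267754   -0.54637804] [0.32834819 0.84444527 2.50729127 1.28702099 2.34084458 2.99447663] 30
[836.07316376  -3.71125453 362.96650668]
[0] 0 -0.01 -0.01 0 0 0 0; 0 -0.03 -0.04 0 0 0 0; 0 -0.05 -0.06 0 0 0 0; 0 -0.07 -0.08 0 0 0 0; 0 -0.08 -0.09 0 0 -0.01 0; 0 -0.08 -0.1 0 0 0 0; 0 -0.09 -0.1 0 0 0 0; 0 -0.07 -0.09 -0.01 -0.01 0 0; 0 -0.07 -0.08 0 0 0 0; 0 -0.05 -0.06 0 0 0 0; 0 -0.03 -0.04 0 0 0 0; 0 -0.01 -0.02 0 0 0 0; -0.01 0 0 0 0.02 0.01 0; -0.04 0 0 0 0.03 0.05 0; -0.07 0.01 0 0 0.06 0.07 0; -0.08 0.01 0 0 0.09 0.1 0; -0.11 0.01 -0.01 0 0.11 0.13 0; -0.13 0.01 -0.01 0 0.12 0.15 0; -0.14 0.03 -0.01 0 0.15 0.17 0; -0.16 0.02 -0.02 0 0.16 0.19 0
[20] -0.17 0.03 -0.02 0 0.17 0.21 0; -0.18 0.03 -0.02 0 0.18 0.22 0; -0.19 0.04 -0.03 0 0.19 0.22 0; -0.19 0.05 -0.03 0 0.2 0.23 0; -0.18 0.05 -0.03 0 0.19 0.23 0; -0.18 0.05 -0.04 0 0.19 0.23 0; -0.17 0.05 -0.03 0 0.18 0.21 0; -0.16 0.05 -0.04 0 0.17 0.21 0; -0.15 0.06 -0.04 0 0.16 0.19 0; -0.13 0.04 -0.04 0 0.15 0.17 0; -0.12 0.05 -0.03 0 0.12 0.15 0; -0.09 0.04 -0.03 0 0.11 0.13 0; -0.08 0.03 -0.02 0 0.09 0.1 0; -0.05 0.02 -0.02 0 0.06 0.08 0; -0.03 0.02 -0.01 0 0.04 0.04 0; -0.02 0 0 0 0.01 0.02 0
```

```bash
cat > way.py <<'E'
from cup import *
def ways():
    A=[]; n=12
    for i in range(1,n+1):
        k=(1-np.cos(np.pi*i/n))/2; A.append((C0+[0,0,110*k],Rcup(YAW0,0)))
    B=[]; n=10
    for i in range(1,n+1): B.append((C0+[0,0,110+30*i/n],Rcup(YAW0,40*i/n)))
    o,Rc=pourpose(40); Cw=[]; n=24; c=B[-1][0]
    for i in range(1,n+1):
        k=(1-np.cos(np.pi*i/n))/2; Cw.append((c+(o-c)*k,Rcup(YAW0+(AZ-YAW0)*k,40)))
    ths=np.r_[45,50,55,60,np.arange(62,90,2),np.arange(93,103,3)]
    D=[pourpose(t) for t in ths]
    return A,B,Cw,D
E
python3 - <<'E'
from way import *
p,R,s=cur()
A,B,Cw,D=ways(); ww=[tool(*x) for x in A+B+Cw+D]; print([len(x) for x in(A,B,Cw,D)])
q=s["qpos"]; qs=[q]
for a,b in ww: q,e,ok=ik(a,b,q); qs.append(q); 
qs=np.array(qs); print(np.round(qs[::6],2)); print(np.abs(np.diff(qs,axis=0)).max(0)*10, qs.min(0),qs.max(0))
rows(ww[:22],0,p,R)
E
```

```text
[12, 10, 24, 22]
[[-0.88  0.24  2.29  1.29  0.61 -0.55]
 [-0.89 -0.03  2.39  1.07  0.67 -0.27]
 [-0.89 -0.14  2.33  0.91  0.76 -0.07]
 [-0.62 -0.01  1.95  0.22  1.01  0.72]
 [-0.47  0.16  1.68 -0.    1.31  0.97]
 [-0.38  0.09  1.76 -0.    1.29  1.18]
 [-0.18  0.03  1.86 -0.    1.26  1.56]
 [-0.01  0.01  1.89  0.    1.24  1.88]
 [-0.01  0.13  1.76  0.06  1.42  1.89]
 [-0.08  0.36  1.51  0.13  1.74  1.83]
 [-0.11  0.53  1.35  0.16  1.94  1.82]
 [-0.14  0.76  1.1   0.22  2.23  1.83]]
[0.4866099  1.46891707 1.38084478 1.44651202 0.94625186 1.71587996] [-8.85251654e-01 -1.36349255e-01  1.01374128e+00 -2.94769572e-11
  6.05146164e-01 -5.46378040e-01] [0.03535555 0.84444527 2.43135074 1.28702099 2.34084458 1.95521772]
[0] 0 -0.01 -0.01 -0.01 -0.01 -0.01 0; 0 -0.04 -0.05 0 0 0 0; 0 -0.05 -0.06 0 0 0 0; 0 -0.08 -0.09 0 0 0 0; 0 -0.08 -0.1 0 0 0 0; 0 -0.09 -0.11 0 0 0 0; 0 -0.1 -0.11 0 0 0 0; 0 -0.08 -0.1 0 0 0 0; 0 -0.07 -0.09 0 0 0 0; 0 -0.06 -0.07 0 0 0 0; 0 -0.03 -0.04 0 0 0 0; 0 -0.02 -0.01 0 0 0 0; 0 -0.07 -0.06 -0.66 0 0 0; 0 -0.07 -0.05 -0.67 0 0 0; 0 -0.06 -0.06 -0.67 0 0 0; 0 -0.07 -0.06 -0.66 0 0 0; 0 -0.06 -0.06 -0.67 0 0 0; 0 -0.07 -0.06 -0.67 0 0 0; 0 -0.06 -0.06 -0.66 0 0 0; 0 -0.05 -0.06 -0.67 0 0 0
[20] 0 -0.06 -0.06 -0.67 0 0 0; 0 -0.05 -0.06 -0.66 0 0 0
```

>>> {"fn": "apply_moves", "kwargs": {"commands": "0 -0.01 -0.01 0 0 0 0; 0 -0.04 -0.05 0 0 0 0; 0 -0.05 -0.06 0 0 0 0; 0 -0.08 -0.09 0 0 0 0; 0 -0.08 -0.1 0 0 0 0; 0 -0.09 -0.11 0 0 0 0; 0 -0.1 -0.11 0 0 0 0; 0 -0.08 -0.1 0 0 0 0; 0 -0.07 -0.09 0 0 0 0; 0 -0.06 -0.07 0 0 0 0; 0 -0.03 -0.04 0 0 0 0; 0 -0.02 -0.01 0 0 0 0; 0 0 0 0 0 0 0"}}

```text
t: 12.35
eef_pos: [502.7, -152.1, 133.7]
tool_rot: [-0.257, 0.706, -0.62, 0.225]
force: [0.1, 0.6, -1.9]
opening: 12.4
```

```bash
python3 - <<'E'
from way import *
from m import circ
im=cams.get_image("top"); cv2.imwrite("pics/t3.png",cv2.resize(im["color"][130:290,230:400],None,fx=4,fy=4,interpolation=cv2.INTER_CUBIC))
p,R,s=cur(); print(p,s["force"],s["torque"],s["opening"],s["t"])
P,u,v=cloud(im); m=(np.hypot(P[:,0]-585,P[:,1]+141)<60)&(P[:,2]>140)&(P[:,2]<175)
Q=P[m]; 
# rim: outer points
e=np.hypot(Q[:,0]-585,Q[:,1]+141); Q=Q[(e>41)]
A=np.c_[Q[:,:2],np.ones(len(Q))]; co=np.linalg.lstsq(A,Q[:,2],rcond=None)[0]; print("rim",len(Q),np.median(Q[:,2]),"slopes",co[:2],circ(Q[:,:2]))
E
```

```text
[ 502.57480713 -152.00874476  133.462315  ] [-0.05696415 -0.02367594 -1.9048174 ] [-0.13444804  0.66932651  0.0218959 ] 12.594994136406799 12.4
rim 789 155.7838677464938 slopes [-0.01258152  0.02120181] (array([ 583.37175175, -141.11766749]), np.float64(45.60673196411513))
```

View pics/t3.png

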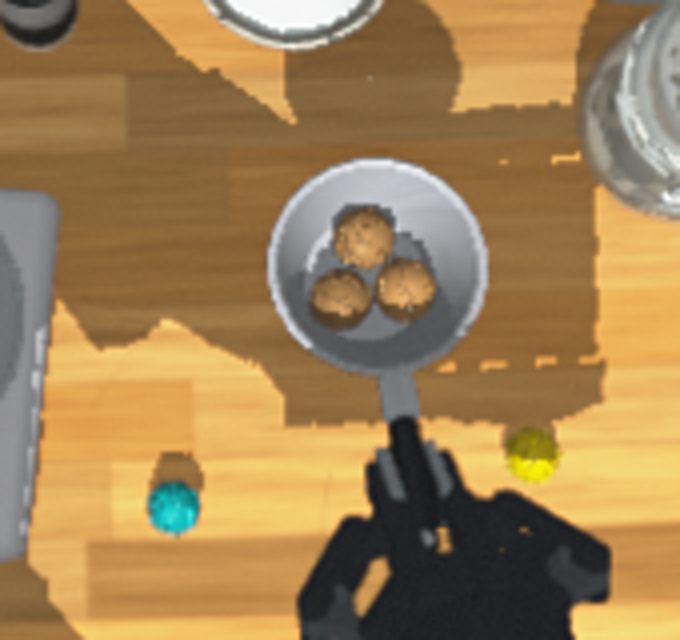

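>>> {"fn": "apply_moves", "kwargs": {"commands": "0 -0.07 -0.06 -0.66 0 0 0; 0 -0.07 -0.05 -0.67 0 0 0; 0 -0.06 -0.06 -0.67 0 0 0; 0 -0.07 -0.06 -0.66 0 0 0; 0 -0.06 -0.06 -0.67 0 0 0; 0 -0.07 -0.06 -0.67 0 0 0; 0 -0.06 -0.06 -0.66 0 0 0; 0 -0.05 -0.06 -0.67 0 0 0; 0 -0.06 -0.06 -0.67 0 0 0; 0 -0.05 -0.06 -0.66 0 0 0; 0 0 0 0 0 0 0"}}

```text
t: 13.5
eef_pos: [538.7, -147.5, 211.3]
tool_rot: [-0.001, 0.752, -0.659, -0.0]
force: [0.1, -0.9, -2.2]
opening: 12.5
```

```bash
python3 - <<'E'
from way import *
p,R,s=cur(); A,B,Cw,D=ways(); t=tool(*B[-1]); print(p,p-t[0],np.degrees((R.inv()*t[1]).as_rotvec()),s["opening"])
rows([tool(*x) for x in Cw],0,p,R)
E
```

```text
[ 538.70014255 -147.52427892  211.30438706] [ 1.332291    0.19844659 -0.84377183] [-0.05084145  0.06625501  0.01614163] 12.50514961889098
[0] -0.01 0.02 -0.01 -0.01 0.01 0.02 0; -0.04 0 0.01 0 0 0.06 0; -0.06 0.01 0 0 0 0.1 0; -0.08 0.02 0.01 0 0 0.13 0; -0.11 0.02 0.01 0 0 0.17 0; -0.12 0.02 0.01 0 0 0.19 0; -0.14 0.04 0.02 0 0 0.23 0; -0.16 0.03 0.01 0 0 0.25 0; -0.16 0.05 0.02 0 0 0.27 0; -0.18 0.05 0.02 0 0 0.28 0; -0.18 0.06 0.02 0 0 0.3 0; -0.18 0.07 0.02 0 0 0.29 0; -0.17 0.07 0.01 0 0 0.3 0; -0.17 0.07 0.02 0 0 0.3 0; -0.17 0.08 0.02 0 0 0.28 0; -0.15 0.08 0.02 0 0 0.27 0; -0.14 0.07 0.01 0 0 0.25 0; -0.12 0.07 0.02 0 0 0.22 0; -0.11 0.07 0.01 0 0 0.2 0; -0.09 0.05 0.01 0 0 0.17 0
[20] -0.07 0.05 0.01 0 0 0.13 0; -0.05 0.03 0 0 0 0.1 0; -0.03 0.03 0.01 0 0 0.06 0; -0.01 0 0 0 0 0.02 0
```

>>> {"fn": "apply_moves", "kwargs": {"commands": "-0.01 0.02 -0.01 -0.01 0.01 0.02 0; -0.04 0 0.01 0 0 0.06 0; -0.06 0.01 0 0 0 0.1 0; -0.08 0.02 0.01 0 0 0.13 0; -0.11 0.02 0.01 0 0 0.17 0; -0.12 0.02 0.01 0 0 0.19 0; -0.14 0.04 0.02 0 0 0.23 0; -0.16 0.03 0.01 0 0 0.25 0; -0.16 0.05 0.02 0 0 0.27 0; -0.18 0.05 0.02 0 0 0.28 0; -0.18 0.06 0.02 0 0 0.3 0; -0.18 0.07 0.02 0 0 0.29 0; -0.17 0.07 0.01 0 0 0.3 0; -0.17 0.07 0.02 0 0 0.3 0; -0.17 0.08 0.02 0 0 0.28 0; -0.15 0.08 0.02 0 0 0.27 0; -0.14 0.07 0.01 0 0 0.25 0; -0.12 0.07 0.02 0 0 0.22 0; -0.11 0.07 0.01 0 0 0.2 0; -0.09 0.05 0.01 0 0 0.17 0"}}

```text
t: 15.5
eef_pos: [461.3, 115.6, 185.3]
tool_rot: [0.0, -0.586, 0.811, 0.0]
force: [0.0, 0.5, -2.1]
opening: 12.1
```

>>> {"fn": "apply_moves", "kwargs": {"commands": "-0.07 0.05 0.01 0 0 0.13 0; -0.05 0.03 0 0 0 0.1 0; -0.03 0.03 0.01 0 0 0.06 0; -0.01 0 0 0 0 0.02 0; 0 0 0 0 0 0 0; 0 0 0 0 0 0 0"}}

```text
t: 16.1
eef_pos: [457.3, 132.9, 183.4]
tool_rot: [0.0, -0.573, 0.82, -0.0]
force: [0.4, -0.8, -2.2]
opening: 12.3
```

```bash
python3 - <<'E'
from way import *
for n in("top","scene"):
    im=cams.get_image(n); y,x=(130,130) if n=="top" else (120,140)
    cv2.imwrite(f"pics/{n}4.png",cv2.resize(im["color"][y:y+150,x:x+180],None,fx=4,fy=4,interpolation=cv2.INTER_CUBIC))
p,R,s=cur(); A,B,Cw,D=ways(); t=tool(*Cw[-1]); print(p,p-t[0],np.degrees((R.inv()*t[1]).as_rotvec()),s["opening"],s["t"])
rows([tool(*x) for x in D],0,p,R)
E
```

```text
[457.28779362 132.90706036 183.39645198] [-1.0203554  -0.87690602 -0.0353352 ] [-0.01272526 -0.0160525  -0.14843621] 12.673392153538025 16.2
[0] -0.01 -0.07 -0.06 -0.84 0 -0.02 0; 0 -0.06 -0.06 -0.83 0 0 0; 0 -0.07 -0.05 -0.83 0 -0.01 0; 0 -0.08 -0.06 -0.84 0 0 0; 0 -0.02 -0.02 -0.33 0 0 0; 0 -0.03 -0.03 -0.33 0 0 0; 0 -0.04 -0.01 -0.34 0 0 0; 0 -0.04 0 -0.33 0 0 0; 0 -0.04 -0.01 -0.33 0 0 0; 0 -0.04 -0.02 -0.34 0 0 0; 0 -0.04 -0.02 -0.33 0 0 0; 0 -0.03 -0.02 -0.33 0 0 0; 0 -0.02 -0.04 -0.34 0 0 0; 0 -0.03 -0.04 -0.33 0 0 0; 0 -0.02 -0.04 -0.33 0 0 0; 0 -0.03 -0.04 -0.34 0 0 0; 0 -0.02 -0.04 -0.33 0 0 0; 0 -0.02 -0.04 -0.33 0 0 0; 0 -0.06 -0.1 -0.84 0 0 0; 0 -0.04 -0.06 -0.5 0 0 0
[20] 0 -0.04 -0.05 -0.5 0 0 0; 0 -0.03 -0.06 -0.5 0 0 0
```

View pics/top4.png

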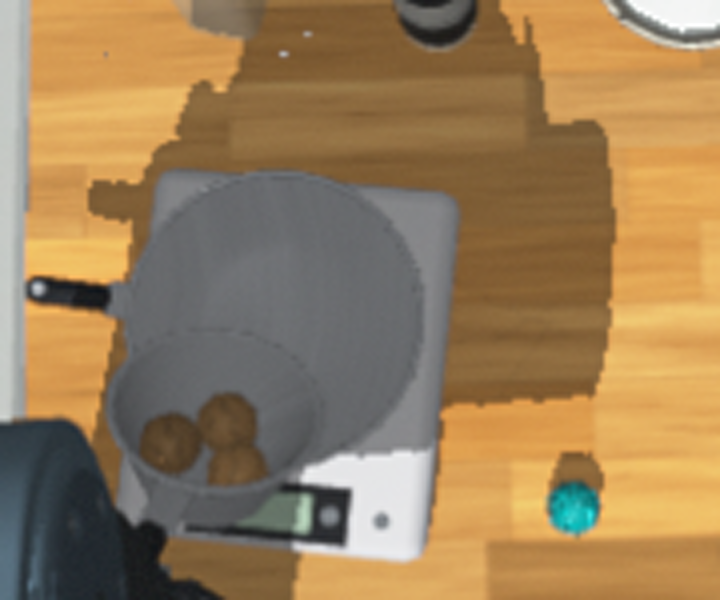

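View pics/scene4.png

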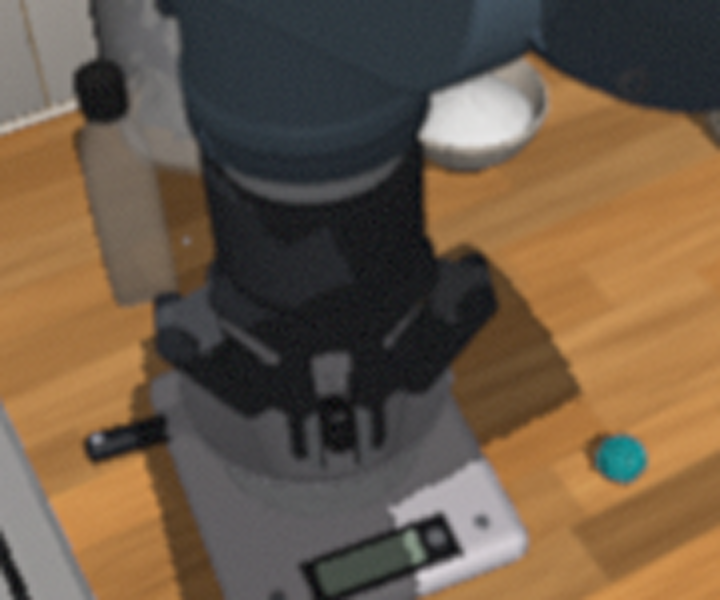

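>>> {"fn": "apply_moves", "kwargs": {"commands": "-0.01 -0.07 -0.06 -0.84 0 -0.02 0; 0 -0.06 -0.06 -0.83 0 0 0; 0 -0.07 -0.05 -0.83 0 -0.01 0; 0 -0.08 -0.06 -0.84 0 0 0; 0 -0.02 -0.02 -0.33 0 0 0; 0 -0.03 -0.03 -0.33 0 0 0; 0 -0.04 -0.01 -0.34 0 0 0; 0 -0.04 0 -0.33 0 0 0; 0 -0.04 -0.01 -0.33 0 0 0; 0 -0.04 -0.02 -0.34 0 0 0; 0 -0.04 -0.02 -0.33 0 0 0; 0 -0.03 -0.02 -0.33 0 0 0; 0 -0.02 -0.04 -0.34 0 0 0; 0 -0.03 -0.04 -0.33 0 0 0; 0 -0.02 -0.04 -0.33 0 0 0; 0 -0.03 -0.04 -0.34 0 0 0; 0 -0.02 -0.04 -0.33 0 0 0; 0 -0.02 -0.04 -0.33 0 0 0; 0 0 0 0 0 0 0"}}

```text
t: 18.1
eef_pos: [540.4, 103.5, 208.6]
tool_rot: [-0.234, -0.524, 0.748, 0.333]
force: [-0.3, -0.2, -1.5]
opening: 12.7
```

```bash
python3 - <<'E'
from way import *
for n in("top","scene"):
    im=cams.get_image(n); y,x=(130,130) if n=="top" else (120,140)
    cv2.imwrite(f"pics/{n}5.png",cv2.resize(im["color"][y:y+150,x:x+180],None,fx=4,fy=4,interpolation=cv2.INTER_CUBIC))
p,R,s=cur(); A,B,Cw,D=ways(); t=tool(*D[17]); print(p,p-t[0],np.degrees((R.inv()*t[1]).as_rotvec()),s["opening"],s["t"],s["qpos"])
rows([tool(*x) for x in D[18:]],0,p,R)
E
```

```text
[539.92296965 104.01828952 209.2909521 ] [-0.00287089 -0.05926656 -0.20117531] [-0.05139416 -0.02459474  0.02099918] 12.261075324419489 18.2 [-0.12468218  0.70251592  1.14955117  0.19273653  2.10557829  1.82124758]
[0] 0 -0.06 -0.1 -0.84 0 0 0; 0 -0.04 -0.06 -0.5 0 0 0; 0 -0.03 -0.06 -0.5 0 0 0; 0 -0.04 -0.06 -0.5 0 0 0
```

View pics/top5.png

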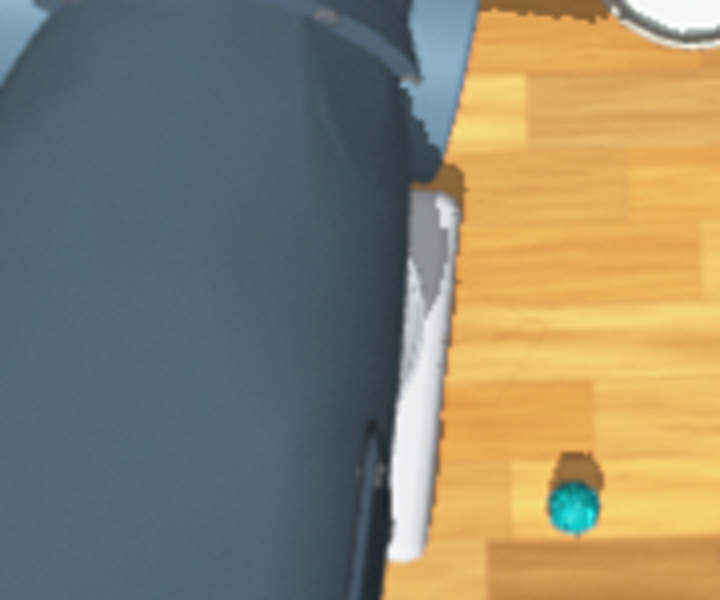

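View pics/scene5.png

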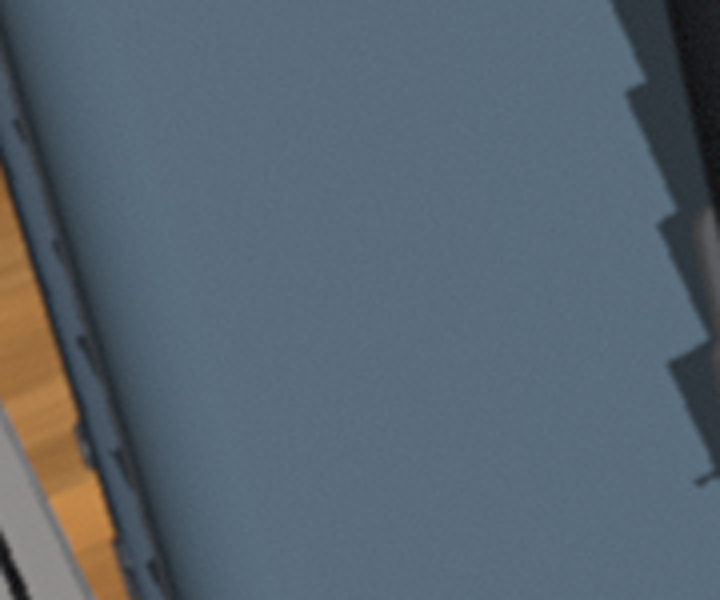

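>>> {"fn": "apply_moves", "kwargs": {"commands": "0 -0.06 -0.1 -0.84 0 0 0; 0 -0.04 -0.06 -0.5 0 0 0; 0 -0.03 -0.06 -0.5 0 0 0; 0 -0.04 -0.06 -0.5 0 0 0; 0 0 0 0 0 0 0; 0 0 0 0 0 0 0; 0 0 0 0 0 0 0"}}

```text
t: 18.9
eef_pos: [570.2, 93.5, 213.8]
tool_rot: [-0.295, -0.492, 0.702, 0.421]
force: [0.5, -0.3, -1.5]
opening: 12.2
```

```bash
python3 - <<'E'
from way import *
p,R,s=cur(); A,B,Cw,D=ways(); print(p,s["force"],s["opening"],s["t"],s["qpos"])
up=np.array([0,0,45.])
W=[]; o,Rc=pourpose(102)
for i in range(1,7): W.append((o+up*i/6,Rc))
for th in np.arange(97,39,-5): a,b=pourpose(th); W.append((a+up,b))
W.append((pourpose(40)[0]+up,pourpose(40)[1]))
w=[tool(*x) for x in W]
q=s["qpos"]; qs=[q]
for a,b in w: q,e,ok=ik(a,b,q); qs.append(q)
qs=np.array(qs); print(np.abs(np.diff(qs,axis=0)).max(0)*10,qs[-1])
rows(w,0,p,R)
E
```

```text
[570.17178138  93.48267875 213.82020418] [ 0.49623528 -0.33690218 -1.46661027] 12.218778203438331 18.9 [-0.14450157  0.9256467   0.90085782  0.25831346  2.36982433  1.85434558]
[0.24858834 0.86244261 1.05536579 0.28916954 0.92028549 0.29028579] [ 3.53555458e-02 -1.37562502e-02  1.82335612e+00  5.98547056e-15
  1.33199279e+00  1.95521772e+00]
[0] 0 0.05 -0.03 -0.02 -0.01 0.01 0; 0 0.07 -0.04 0 0 0 0; 0 0.07 -0.03 0 0 0 0; 0 0.06 -0.04 0 0 0 0; 0 0.07 -0.03 0 0 0 0; 0 0.07 -0.04 0 0 0 0; 0 0.05 0.11 0.84 0 0 0; 0 0.05 0.1 0.83 0 0 0; 0 0.05 0.1 0.83 0 0 0; 0 0.06 0.11 0.84 0 0 0; 0 0.05 0.1 0.83 0 0 0; 0 0.08 0.07 0.83 0 0 0; 0 0.1 0.03 0.84 0 0 0; 0 0.08 0.04 0.83 0 0 0; 0 0.07 0.06 0.83 0 0 0; 0 0.06 0.07 0.84 0 0 0; 0 0.06 0.06 0.83 0 0 0; 0 0.06 0.06 0.83 0 0 0; 0 0.02 0.03 0.34 0 0 0
```

>>> {"fn": "apply_moves", "kwargs": {"commands": "0 0.05 -0.03 -0.02 -0.01 0.01 0; 0 0.07 -0.04 0 0 0 0; 0 0.07 -0.03 0 0 0 0; 0 0.06 -0.04 0 0 0 0; 0 0.07 -0.03 0 0 0 0; 0 0.07 -0.04 0 0 0 0; 0 0.05 0.11 0.84 0 0 0; 0 0.05 0.1 0.83 0 0 0; 0 0.05 0.1 0.83 0 0 0; 0 0.06 0.11 0.84 0 0 0; 0 0.05 0.1 0.83 0 0 0; 0 0.08 0.07 0.83 0 0 0; 0 0.1 0.03 0.84 0 0 0; 0 0.08 0.04 0.83 0 0 0; 0 0.07 0.06 0.83 0 0 0; 0 0.06 0.07 0.84 0 0 0; 0 0.06 0.06 0.83 0 0 0; 0 0.06 0.06 0.83 0 0 0; 0 0.02 0.03 0.34 0 0 0; 0 0 0 0 0 0 0"}}

```text
t: 20.9
eef_pos: [457.2, 134.4, 227.8]
tool_rot: [-0.001, -0.574, 0.819, 0.001]
force: [-0.3, 0.2, -1.4]
opening: 12.4
```

```bash
python3 - <<'E'
from way import *
for n in("top",):
    im=cams.get_image(n); y,x=(130,130) if n=="top" else (120,140)
    cv2.imwrite(f"pics/{n}6.png",cv2.resize(im["color"][y:y+150,x:x+180],None,fx=4,fy=4,interpolation=cv2.INTER_CUBIC))
p,R,s=cur(); A,B,Cw,D=ways(); print(p,s["opening"],s["t"])
up=np.array([0,0,45.])
o=pourpose(40)[0]+up; c=B[-1][0]; W=[]; n=20
for i in range(1,n+1):
    k=(1-np.cos(np.pi*i/n))/2; W.append((o+(c-o)*k,Rcup(AZ+(YAW0-AZ)*k,40)))
rows([tool(*x) for x in W],0,p,R)
E
```

```text
[458.20763851 134.12617034 228.12944662] 12.631743028784024 20.95
[0] 0.02 -0.01 0 0.03 0 -0.03 0; 0.04 -0.03 0 0 0 -0.08 0; 0.07 -0.05 0.01 0 0 -0.14 0; 0.1 -0.07 0 0 0 -0.19 0; 0.13 -0.08 0.01 0 0 -0.23 0; 0.15 -0.09 0.01 0 0 -0.27 0; 0.17 -0.09 0.01 0 0 -0.31 0; 0.18 -0.1 0.01 0 0 -0.33 0; 0.2 -0.1 0.02 0 0 -0.35 0; 0.21 -0.09 0.01 0 0 -0.36 0; 0.22 -0.09 0.01 0 0 -0.36 0; 0.2 -0.07 0.01 0 0 -0.35 0; 0.21 -0.07 0.02 0 0 -0.33 0; 0.19 -0.05 0.01 0 0 -0.31 0; 0.17 -0.05 0.01 0 0 -0.27 0; 0.14 -0.03 0.01 0 0 -0.23 0; 0.12 -0.03 0 0 0 -0.19 0; 0.09 -0.01 0.01 0 0 -0.14 0; 0.05 -0.01 0 0 0 -0.08 0; 0.02 0 0 0 0 -0.03 0
```

View pics/top6.png

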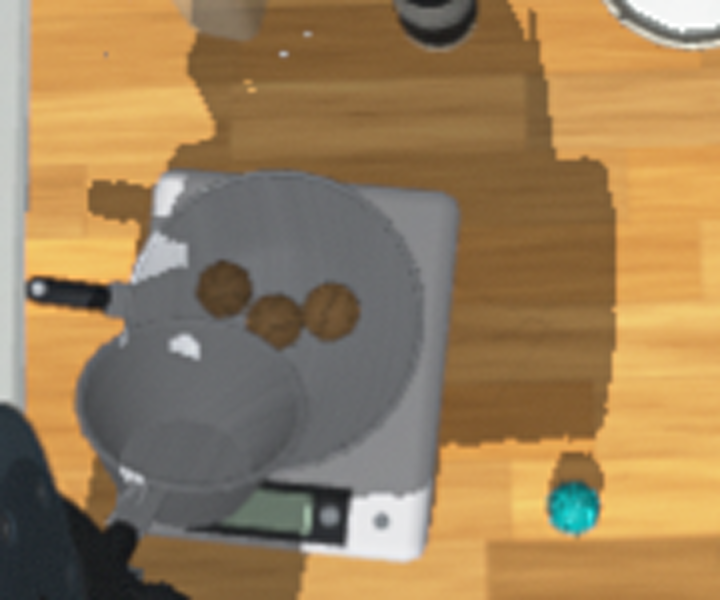

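All three walnuts are in the dish, at crop (222,290), (275,320) and (330,312), and the cup is empty. I'll take the cup back to its old spot.

>>> {"fn": "apply_moves", "kwargs": {"commands": "0.02 -0.01 0 0.03 0 -0.03 0; 0.04 -0.03 0 0 0 -0.08 0; 0.07 -0.05 0.01 0 0 -0.14 0; 0.1 -0.07 0 0 0 -0.19 0; 0.13 -0.08 0.01 0 0 -0.23 0; 0.15 -0.09 0.01 0 0 -0.27 0; 0.17 -0.09 0.01 0 0 -0.31 0; 0.18 -0.1 0.01 0 0 -0.33 0; 0.2 -0.1 0.02 0 0 -0.35 0; 0.21 -0.09 0.01 0 0 -0.36 0; 0.22 -0.09 0.01 0 0 -0.36 0; 0.2 -0.07 0.01 0 0 -0.35 0; 0.21 -0.07 0.02 0 0 -0.33 0; 0.19 -0.05 0.01 0 0 -0.31 0; 0.17 -0.05 0.01 0 0 -0.27 0; 0.14 -0.03 0.01 0 0 -0.23 0; 0.12 -0.03 0 0 0 -0.19 0; 0.09 -0.01 0.01 0 0 -0.14 0; 0.05 -0.01 0 0 0 -0.08 0; 0.02 0 0 0 0 -0.03 0"}}

```text
t: 22.95
eef_pos: [537.7, -149.2, 211.6]
tool_rot: [0.0, 0.751, -0.66, 0.0]
force: [0.7, 0.4, -1.3]
opening: 12.2
```

```bash
python3 - <<'E'
from way import *
p,R,s=cur(); A,B,Cw,D=ways(); print(p,p-tool(*B[-1])[0],s["opening"],s["t"])
W=[]; n=10
for i in range(1,n+1): W.append((C0+[0,0,140-85*i/n],Rcup(YAW0,40*(1-i/n))))
n=8
for i in range(1,n+1): W.append((C0+[0,0,55-45*i/n],Rcup(YAW0,0)))
w=[tool(*x) for x in W]
q=s["qpos"]; qs=[q]
for a,b in w: q,e,ok=ik(a,b,q); qs.append(q)
qs=np.array(qs); print(np.abs(np.diff(qs,axis=0)).max(0)*10,qs[-1])
rows(w,0,p,R)
E
```

```text
[ 537.66777127 -149.18207946  211.62937026] [ 0.29991973 -1.45935395 -0.51878863] 12.221351771706273 22.95
[0.48660989 0.44220656 0.78224763 1.86211786 0.89036801 2.2565923 ] [-0.88525165  0.07136077  2.42592043  1.23702013  0.61669648 -0.48885219]
[0] -0.01 0.05 0.12 0.66 -0.01 -0.01 0; 0 0.05 0.12 0.67 0 0 0; 0 0.07 0.11 0.67 0 0 0; 0 0.06 0.12 0.66 0 0 0; 0 0.08 0.12 0.67 0 0 0; 0 0.07 0.12 0.67 0 0 0; 0 0.09 0.11 0.66 0 0 0; 0 0.09 0.11 0.67 0 0 0; 0 0.09 0.11 0.67 0 0 0; 0 0.1 0.1 0.66 0 0 0; 0 0.04 0.05 0 0 0 0; 0 0.03 0.04 0 0 0 0; 0 0.04 0.04 0 0 0 0; 0 0.03 0.04 0 0 0 0; 0 0.04 0.05 0 0 0 0; 0 0.04 0.04 0 0 0 0; 0 0.03 0.04 0 0 0 0; 0 0.04 0.05 0 0 0 0
```

>>> {"fn": "apply_moves", "kwargs": {"commands": "-0.01 0.05 0.12 0.66 -0.01 -0.01 0; 0 0.05 0.12 0.67 0 0 0; 0 0.07 0.11 0.67 0 0 0; 0 0.06 0.12 0.66 0 0 0; 0 0.08 0.12 0.67 0 0 0; 0 0.07 0.12 0.67 0 0 0; 0 0.09 0.11 0.66 0 0 0; 0 0.09 0.11 0.67 0 0 0; 0 0.09 0.11 0.67 0 0 0; 0 0.1 0.1 0.66 0 0 0; 0 0 0 0 0 0 0"}}

```text
t: 24.05
eef_pos: [500.4, -150.3, 77.5]
tool_rot: [-0.257, 0.706, -0.621, 0.222]
force: [-0.2, 1.1, -2.3]
opening: 12.6
```

```bash
python3 - <<'E'
from way import *
p,R,s=cur(); im=cams.get_image("top")
t=tool(C0+[0,0,55],Rc0); print(p-t[0],np.degrees((R.inv()*t[1]).as_rotvec()),s["t"])
from m import circ
P,u,v=cloud(im); Q=P[(np.hypot(P[:,0]-585,P[:,1]+141)<60)&(P[:,2]>85)&(P[:,2]<120)]
e=np.hypot(Q[:,0]-585,Q[:,1]+141); Q=Q[(e>40)]
A=np.c_[Q[:,:2],np.ones(len(Q))]; co=np.linalg.lstsq(A,Q[:,2],rcond=None)[0]; print("rim",len(Q),np.percentile(Q[:,2],[10,50,90]),"slopes",co[:2],circ(Q[:,:2]))
cv2.imwrite("pics/t7.png",cv2.resize(im["color"][130:290,130:400],None,fx=2.9,fy=2.9,interpolation=cv2.INTER_CUBIC))
rows(line(p,R,tool(C0+[0,0,3],Rc0)[0],t[1],10),0,p,R)
E
```

```text
[-2.21117696  2.00088564 -1.73981827] [ 0.30858976  0.21737201 -0.21909331] 24.05
rim 698 [ 92.06390341  98.97991469 102.42166558] slopes [ 0.00204187 -0.01215702] (array([ 582.56390979, -139.91736019]), np.float64(44.915465341198114))
[0] 0 0.03 0.04 0.01 0 0 0; 0.01 0.03 0.04 0 0.01 -0.01 0; 0 0.03 0.04 0.01 0 0 0; 0 0.03 0.04 0 0 0 0; 0 0.03 0.04 0.01 0.01 -0.01 0; 0 0.03 0.04 0 0 0 0; 0.01 0.03 0.04 0.01 0.01 -0.01 0; 0 0.04 0.04 0 0 0 0; 0 0.03 0.04 0.01 0 0 0; 0 0.03 0.04 0 0.01 -0.01 0
```

View pics/t7.png

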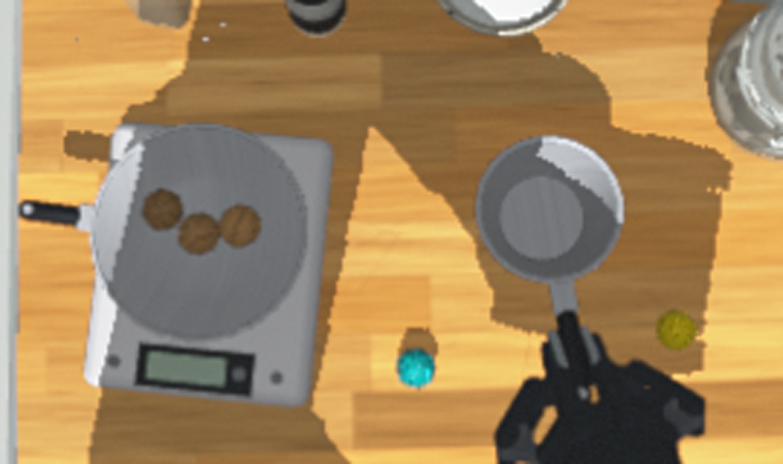

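>>> {"fn": "apply_moves", "kwargs": {"commands": "0 0.03 0.04 0.01 0 0 0; 0.01 0.03 0.04 0 0.01 -0.01 0; 0 0.03 0.04 0.01 0 0 0; 0 0.03 0.04 0 0 0 0; 0 0.03 0.04 0.01 0.01 -0.01 0; 0 0.03 0.04 0 0 0 0; 0.01 0.03 0.04 0.01 0.01 -0.01 0; 0 0.04 0.04 0 0 0 0; 0 0.03 0.04 0.01 0 0 0; 0 0.03 0.04 0 0.01 -0.01 0; 0 0 0 0 0 0 0; 0 0 0 0 0 0 0"}}

```text
t: 25.3
eef_pos: [504.9, -153.7, 29.4]
tool_rot: [-0.257, 0.707, -0.618, 0.228]
force: [-0.2, 0.2, -2.3]
opening: 12.7
```

```bash
python3 - <<'E'
from way import *
p,R,s=cur()
t=tool(C0,Rc0); print(p-t[0],np.degrees((R.inv()*t[1]).as_rotvec()),s["t"],s["force"])
E
```

```text
[ 2.25367697 -1.38446371  5.16604918] [-0.12722474 -0.1661085   0.23158361] 25.3 [-0.21022208  0.19195096 -2.33005167]
```

>>> {"fn": "apply_moves", "kwargs": {"commands": "0 0.01 0.01 0 0 0 0; 0 0.01 0.01 0 0 0 0; 0 0.01 0.01 0 0 0 0; 0 0 0 0 0 0 0; 0 0 0 0 0 0 0"}}

```text
t: 25.8
eef_pos: [504.5, -153.9, 25.3]
tool_rot: [-0.257, 0.707, -0.618, 0.228]
force: [-0.4, -0.6, -1.2]
opening: 12.5
```

```bash
python3 - <<'E'
from way import *
p,R,s=cur()
t=tool(C0,Rc0); print(p-t[0],np.degrees((R.inv()*t[1]).as_rotvec()),s["t"],s["force"],s["torque"])
E
```

```text
[ 1.93595191 -1.55652129  1.10164337] [-0.13723876 -0.18408263  0.24669769] 25.8 [-0.41419379 -0.56156388 -1.17490531] [-0.0928389   0.61981763 -0.00714145]
```

>>> {"fn": "apply_moves", "kwargs": {"commands": "0 0.01 0.01 0 0 0 0; 0 0 0 0 0 0 0; 0 0 0 0 0 0 0"}}

```text
t: 26.1
eef_pos: [504.7, -154.0, 24.3]
tool_rot: [-0.257, 0.707, -0.618, 0.228]
force: [-0.9, 0.1, 2.0]
opening: 12.5
```

```bash
python3 - <<'E'
from way import *
p,R,s=cur()
t=tool(C0,Rc0); print(p-t[0],np.degrees((R.inv()*t[1]).as_rotvec()),s["t"],s["force"],s["torque"])
E
```

```text
[ 2.14671018 -1.73923333  0.07193253] [-0.18499739 -0.1922743   0.25577468] 26.1 [-0.92671578  0.14732846  1.99449808] [0.07894771 0.080969   0.02035373]
```

Now in contact with the worktop (force +2 N, moment back to about 0). I open the gripper, back off along the tool axis and check.

>>> {"fn": "apply_moves", "kwargs": {"commands": "0 0 0 0 0 0 20; 0 0 0 0 0 0 35; 0 0 0 0 0 0 50; 0 0 0 0 0 0 50; 0 0 -0.05 0 0 0 50; 0 0 -0.1 0 0 0 50; 0 0 -0.15 0 0 0 50; 0 0 -0.2 0 0 0 50; 0 0 -0.2 0 0 0 50; 0 0 -0.2 0 0 0 50; 0 0 -0.2 0 0 0 50"}}

```text
t: 27.2
eef_pos: [433.2, -162.6, 108.5]
tool_rot: [-0.256, 0.707, -0.618, 0.228]
force: [0.8, -0.2, 0.2]
opening: 49.8
```

```bash
python3 - <<'E'
from way import *
from m import circ
p,R,s=cur(); print(p,s["force"],s["opening"],s["qpos"],s["t"])
im=cams.get_image("top"); cv2.imwrite("pics/t8.png",cv2.resize(im["color"][130:290,130:400],None,fx=2.9,fy=2.9,interpolation=cv2.INTER_CUBIC))
P,u,v=cloud(im); Q=P[(np.hypot(P[:,0]-586,P[:,1]+143)<60)&(P[:,2]>40)&(P[:,2]<56)]
e=np.hypot(Q[:,0]-586,Q[:,1]+143); Q=Q[(e>40)]
A=np.c_[Q[:,:2],np.ones(len(Q))]; co=np.linalg.lstsq(A,Q[:,2],rcond=None)[0]; print("rim",len(Q),np.percentile(Q[:,2],[10,50,90]),"slopes",co[:2],circ(Q[:,:2]))
Q=P[(np.hypot(P[:,0]-577.8,P[:,1]-90.2)<80)&(P[:,2]>78)&(P[:,2]<86)]; e=np.hypot(Q[:,0]-577.8,Q[:,1]-90.2); Q=Q[e>64]; print("dish rim",len(Q),circ(Q[:,:2]),np.median(Q[:,2]))
for o in models.silhouettes("walnut_a",im)[:6]:
    pp,_,_=cloud(im,np.array(o["mask"])); print(round(o["p"],2),np.round(o["bbox"]),np.round(np.median(pp,0)))
    b=o["bbox"]; w=px2w(im,b[0]+b[2]/2,b[1]+b[3]/2,z=70); print("  c",np.round(w,1),np.hypot(w[0]-577.8,w[1]-90.2))
E
```

```text
[ 433.21492354 -162.61299975  108.47122226] [ 0.76516094 -0.155088    0.18543155] 49.764030669439684 [-1.09550554 -0.15963376  2.42090972  0.9320648   0.85377151 -0.28816653] 27.2
rim 568 [41.53588304 47.39989185 50.26854265] slopes [0.00742871 0.00699546] (array([ 585.56957588, -143.0697083 ]), np.float64(45.75291294609569))
dish rim 956 (array([578.19430544,  90.22723073]), np.float64(68.77863432359287)) 81.08146681432083
0.66 [180. 197.   9.  10.] [593. 113.  88.]
  c [595.1 116.9  70. ] 31.791690071189223
0.62 [356. 236.  13.  15.] [ 509. -233.   25.]
  c [ 505.1 -223.9   70. ] 322.3828060850701
0.58 [200. 200.  17.  14.] [581.  63.  86.]
  c [582.6  69.8  70. ] 20.949342618939035
0.46 [268. 252.  12.  13.] [485. -52.  25.]
  c [482.9 -52.1  70. ] 171.01998643692644
```

View pics/t8.png

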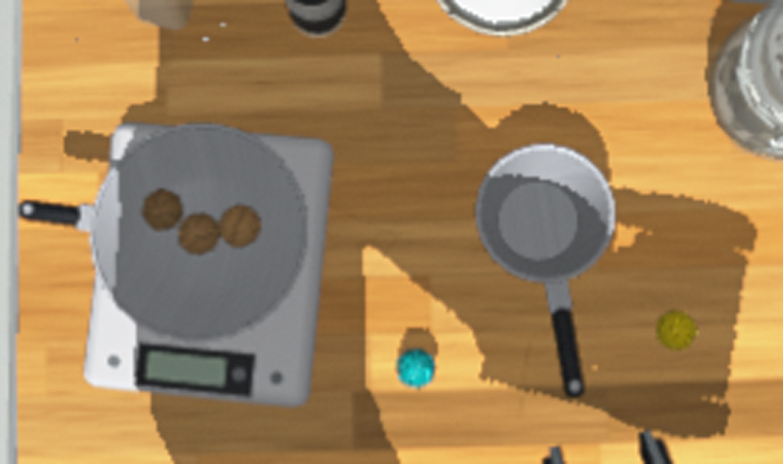

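```bash
cat > wn.py <<'E'
from h import *
def walnuts(im,c,z=69.5,R=60):
    # brown pixels: circles
    hsv=cv2.cvtColor(im["color"],cv2.COLOR_BGR2HSV)
    P,u,v=cloud(im); k=(np.hypot(P[:,0]-c[0],P[:,1]-c[1])<R)&(P[:,2]>z-15)&(P[:,2]<z+25)
    m=np.zeros(im["z_map"].shape,np.uint8); m[v[k],u[k]]=1
    m&=(hsv[...,1]>70).astype(np.uint8)
    d=cv2.distanceTransform(m,cv2.DIST_L2,5)
    out=[]
    for _ in range(4):
        _,mx,_,loc=cv2.minMaxLoc(d)
        if mx<3: break
        w=px2w(im,*loc,z=z); out.append((loc,round(mx,1),np.round(w,1),round(float(np.hypot(w[0]-c[0],w[1]-c[1])),1)))
        cv2.circle(d,loc,8,0,-1)
    return out
E
python3 - <<'E'
from wn import *
im=cams.get_image("top")
for o in walnuts(im,(578,90.2)): print(o)
# floor profile of dish along x and y
P,u,v=cloud(im)
d=np.hypot(P[:,0]-578,P[:,1]-90.2)
hs=cv2.cvtColor(im["color"],cv2.COLOR_BGR2HSV)[v,u,1]
for a in range(0,72,6):
    k=(d>=a)&(d<a+6)&(hs<60); print(a,np.round(np.percentile(P[k,2],[25,50,75]),1) if k.sum() else None)
E
```

```text
((212, 207), 6.4, array([584. ,  64.1,  69.5]), 26.8)
((199, 210), 6.4, array([578.8,  89.5,  69.5]), 1.1)
((187, 202), 5.4, array([595.2, 113. ,  69.5]), 28.6)
0 None
6 [55.9 57.3 58.7]
12 [59.4 60.6 73.1]
18 [59.8 61.1 62.1]
24 [61.9 63.  64. ]
30 [63.4 64.6 65.4]
36 [64.9 66.1 67.2]
42 [67.8 68.9 70. ]
48 [70.6 71.8 73. ]
54 [73.8 74.9 76.2]
60 [76.8 78.1 79.3]
66 [79.4 81.1 82.5]
```

```bash
python3 - <<'E'
from k import *
p,R,s=cur()
R1=Rtool(-7.7,0); t=np.array([591.9,191.2,150.])
n=26; l=line(p,R,t,R1,n,True); w=[]
for i,(a,b) in enumerate(l):
    k=(i+1)/n; a=a.copy(); a[2]=p[2]+(150-p[2])*k+60*np.sin(np.pi*k); w.append((a,b))
t2=np.array([591.9,191.2,53.]); w2=line(t,R1,t2,R1,10,True)
q=s["qpos"]; qs=[q]
for a,b in w+w2: q,e,ok=ik(a,b,q); qs.append(q)
qs=np.array(qs); print(np.abs(np.diff(qs,axis=0)).max(0)*10); print(np.round(qs[::6],2))
pp,RR=rows(w,50,p,R)
E
```

```text
[0.81154454 0.81125241 0.52949354 0.59692571 0.29908434 0.51019709]
[[-1.09 -0.16  2.42  0.94  0.85 -0.29]
 [-0.91 -0.28  2.34  0.72  0.92 -0.05]
 [-0.46 -0.16  2.11  0.39  0.96  0.2 ]
 [-0.07  0.11  1.8   0.12  1.12  0.29]
 [ 0.11  0.31  1.6   0.01  1.23  0.26]
 [ 0.12  0.35  1.64  0.    1.15  0.26]
 [ 0.12  0.42  1.7   0.    1.03  0.26]]
[0] -0.01 -0.06 -0.06 -0.02 -0.02 -0.04 50; -0.04 -0.08 -0.06 -0.06 -0.04 -0.13 50; -0.05 -0.08 -0.04 -0.1 -0.08 -0.22 50; -0.08 -0.09 -0.03 -0.14 -0.11 -0.29 50; -0.1 -0.11 -0.02 -0.18 -0.14 -0.37 50; -0.11 -0.12 -0.01 -0.21 -0.17 -0.45 50; -0.12 -0.13 0.01 -0.24 -0.19 -0.5 50; -0.13 -0.14 0.01 -0.27 -0.21 -0.57 50; -0.13 -0.16 0.02 -0.29 -0.23 -0.61 50; -0.13 -0.18 0.03 -0.31 -0.24 -0.66 50; -0.12 -0.18 0.04 -0.33 -0.26 -0.68 50; -0.11 -0.2 0.05 -0.34 -0.26 -0.71 50; -0.1 -0.21 0.05 -0.34 -0.26 -0.72 50; -0.08 -0.21 0.06 -0.34 -0.27 -0.71 50; -0.07 -0.22 0.05 -0.33 -0.26 -0.71 50; -0.05 -0.21 0.06 -0.33 -0.26 -0.69 50; -0.03 -0.2 0.06 -0.31 -0.24 -0.65 50; -0.01 -0.2 0.05 -0.29 -0.23 -0.62 50; 0 -0.18 0.05 -0.27 -0.21 -0.56 50; 0.01 -0.16 0.06 -0.24 -0.19 -0.51 50
[20] 0.01 -0.14 0.05 -0.21 -0.17 -0.44 50; 0.02 -0.11 0.06 -0.18 -0.13 -0.37 50; 0.02 -0.1 0.05 -0.14 -0.11 -0.3 50; 0.02 -0.06 0.05 -0.1 -0.08 -0.21 50; 0.01 -0.04 0.06 -0.06 -0.05 -0.13 50; 0 -0.02 0.06 -0.02 -0.02 -0.05 50
```

>>> {"fn": "apply_moves", "kwargs": {"commands": "-0.01 -0.06 -0.06 -0.02 -0.02 -0.04 50; -0.04 -0.08 -0.06 -0.06 -0.04 -0.13 50; -0.05 -0.08 -0.04 -0.1 -0.08 -0.22 50; -0.08 -0.09 -0.03 -0.14 -0.11 -0.29 50; -0.1 -0.11 -0.02 -0.18 -0.14 -0.37 50; -0.11 -0.12 -0.01 -0.21 -0.17 -0.45 50; -0.12 -0.13 0.01 -0.24 -0.19 -0.5 50; -0.13 -0.14 0.01 -0.27 -0.21 -0.57 50; -0.13 -0.16 0.02 -0.29 -0.23 -0.61 50; -0.13 -0.18 0.03 -0.31 -0.24 -0.66 50; -0.12 -0.18 0.04 -0.33 -0.26 -0.68 50; -0.11 -0.2 0.05 -0.34 -0.26 -0.71 50; -0.1 -0.21 0.05 -0.34 -0.26 -0.72 50; -0.08 -0.21 0.06 -0.34 -0.27 -0.71 50; -0.07 -0.22 0.05 -0.33 -0.26 -0.71 50; -0.05 -0.21 0.06 -0.33 -0.26 -0.69 50; -0.03 -0.2 0.06 -0.31 -0.24 -0.65 50; -0.01 -0.2 0.05 -0.29 -0.23 -0.62 50; 0 -0.18 0.05 -0.27 -0.21 -0.56 50; 0.01 -0.16 0.06 -0.24 -0.19 -0.51 50"}}

```text
t: 29.35
eef_pos: [572.2, 150.1, 178.3]
tool_rot: [-0.037, 0.989, -0.142, 0.029]
force: [0.4, -1.0, -0.2]
opening: 49.9
```

>>> {"fn": "apply_moves", "kwargs": {"commands": "0.01 -0.14 0.05 -0.21 -0.17 -0.44 50; 0.02 -0.11 0.06 -0.18 -0.13 -0.37 50; 0.02 -0.1 0.05 -0.14 -0.11 -0.3 50; 0.02 -0.06 0.05 -0.1 -0.08 -0.21 50; 0.01 -0.04 0.06 -0.06 -0.05 -0.13 50; 0 -0.02 0.06 -0.02 -0.02 -0.05 50; 0 0 0 0 0 0 50; 0 0 0 0 0 0 50"}}

```text
t: 30.15
eef_pos: [591.0, 192.5, 149.5]
tool_rot: [-0.002, 0.998, -0.066, -0.001]
force: [-0.1, 0.6, 0.2]
opening: 49.8
```

```bash
python3 - <<'E'
from k import *
from wn import walnuts
p,R,s=cur(); print(p,np.degrees(np.arctan2(*R.apply([1,0,0])[[1,0]])),s["t"],R.apply([0,0,1]))
im=cams.get_image("top"); cv2.imwrite("pics/t9.png",cv2.resize(im["color"][150:290,120:260],None,fx=4,fy=4,interpolation=cv2.INTER_CUBIC))
im2=cams.get_image("scene"); cv2.imwrite("pics/s9.png",cv2.resize(im2["color"][140:290,130:290],None,fx=4,fy=4,interpolation=cv2.INTER_CUBIC))
for I in(im,im2):
  P,u,v=cloud(I); g=I["color"][v,u].astype(int); dark=g.max(1)<60
  d=np.hypot(P[:,0]-578,P[:,1]-90.2); Q=P[(d>75)&(d<135)&(P[:,2]>60)&(P[:,2]<90)&dark&(P[:,1]>150)]; print(len(Q),np.median(Q,0) if len(Q) else None)
for o in walnuts(im,(578,90.2)): print(o)
R1=Rtool(-7.7,0); t=np.array([591.9,191.2,53.]); rows(line(p,R,t,R1,10,True),50,p,R)
print((w2px(im,[591.9,191.2,79])-[120,150])*4,(w2px(im,[578,90.2,81])-[120,150])*4,(w2px(im2,[591.9,191.2,79])-[130,140])*4)
E
```

```text
[590.96728142 192.50673854 149.46729528] -7.618089007444094 30.15 [-0.00188008  0.00323067 -0.99999301]
94 [593.76738786 186.89222109  80.00459729]
155 [590.01382626 191.20979799  75.80608961]
((212, 208), 6.6, array([582.1,  64.1,  69.5]), 26.4)
((188, 203), 4.2, array([593.1, 111.1,  69.5]), 25.8)
((196, 208), 4.2, array([582.9,  95.4,  69.5]), 7.1)
[0] 0 0 0.02 0 0 0 50; 0 0 0.07 0 0 0 50; 0 0 0.11 -0.01 0 0 50; 0 0 0.13 0 0.01 0 50; 0.01 0.01 0.15 0 0 0.01 50; 0 0 0.15 -0.01 0 0 50; 0 0 0.14 0 0.01 0 50; 0 0 0.1 -0.01 0 0 50; 0 0 0.07 0 0 0 50; 0 0 0.02 0 0 0 50
[[105.49677252 216.39209681]] [[311.12352174 239.01434433]] [[164.51950872 350.91680047]]
```

View pics/t9.png

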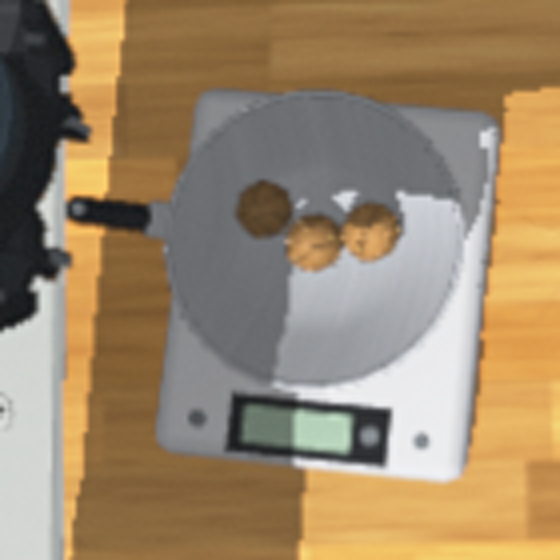

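View pics/s9.png

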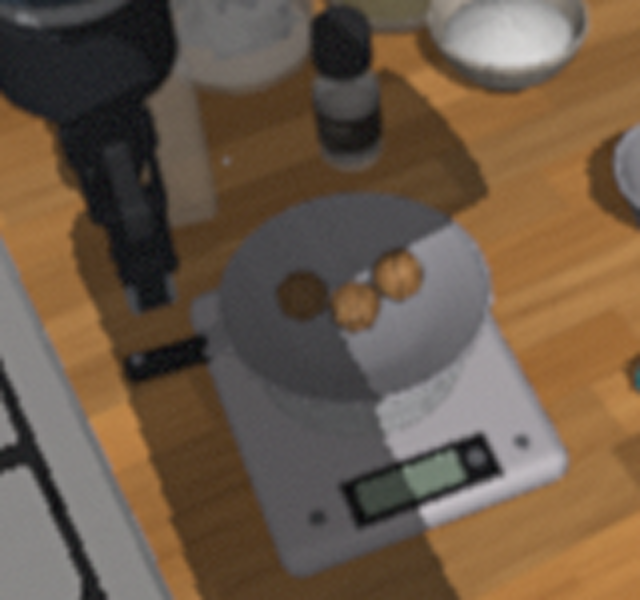

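>>> {"fn": "apply_moves", "kwargs": {"commands": "0 0 0.02 0 0 0 50; 0 0 0.07 0 0 0 50; 0 0 0.11 -0.01 0 0 50; 0 0 0.13 0 0.01 0 50; 0.01 0.01 0.15 0 0 0.01 50; 0 0 0.15 -0.01 0 0 50; 0 0 0.14 0 0.01 0 50; 0 0 0.1 -0.01 0 0 50; 0 0 0.07 0 0 0 50; 0 0 0.02 0 0 0 50; 0 0 0 0 0 0 50"}}

```text
t: 31.35
eef_pos: [592.0, 192.0, 53.5]
tool_rot: [0.0, 0.998, -0.067, 0.0]
force: [-0.1, -0.4, 0.7]
opening: 50.3
```

```bash
python3 - <<'E'
from k import *
p,R,s=cur(); print(p,s["force"],s["t"])
im2=cams.get_image("scene"); cv2.imwrite("pics/s10.png",cv2.resize(im2["color"][140:290,130:290],None,fx=4,fy=4,interpolation=cv2.INTER_CUBIC))
E
```

```text
[592.0318838  191.99580001  53.54841317] [-0.07033347 -0.37806424  0.71196336] 31.35
```

View pics/s10.png

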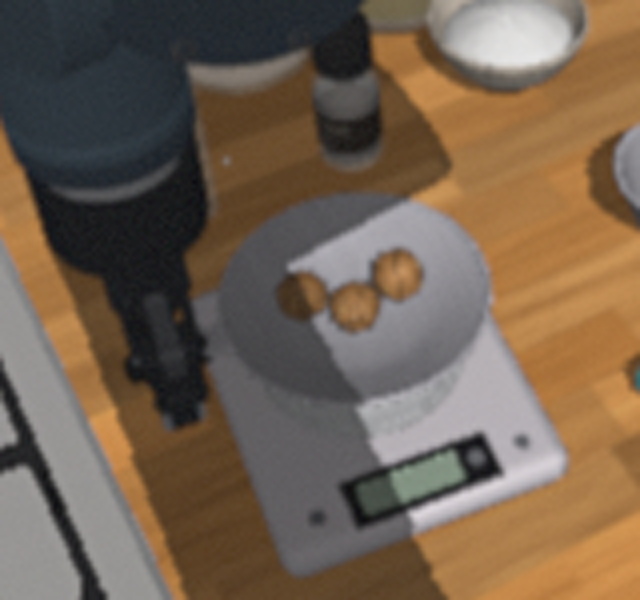

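>>> {"fn": "apply_moves", "kwargs": {"commands": "0 0 0 0 0 0 35; 0 0 0 0 0 0 25; 0 0 0 0 0 0 20; 0 0 0 0 0 0 18; 0 0 0 0 0 0 16; 0 0 0 0 0 0 14; 0 0 0 0 0 0 8; 0 0 0 0 0 0 0; 0 0 0 0 0 0 0; 0 0 0 0 0 0 0", "squeeze": 60}}

```text
t: 32.4
eef_pos: [592.0, 192.0, 53.7]
tool_rot: [0.0, 0.998, -0.067, 0.0]
force: [-0.3, 0.1, 2.0]
opening: 12.6
```

```bash
python3 - <<'E'
from k import *
from wn import walnuts
p,R,s=cur(); print(p,s["force"],s["torque"],s["opening"],s["t"])
im=cams.get_image("top")
for o in walnuts(im,(578,90.2)): print(o)
c=np.array([578,90.2,p[2]]); print("radius",np.hypot(*(p-c)[:2]),np.degrees(np.arctan2(*(p-c)[[1,0]])),np.degrees(np.arctan2(*R.apply([1,0,0])[[1,0]])))
E
```

```text
[591.96422182 192.04130565  53.7257599 ] [-0.33419775  0.07725549  2.00580951] [ 0.02040327  0.14047602 -0.06801656] 12.593750514218224 32.4
((212, 207), 7.0, array([584. ,  64.1,  69.5]), 26.8)
((198, 210), 6.6, array([578.9,  91.5,  69.5]), 1.6)
((187, 202), 5.4, array([595.2, 113. ,  69.5]), 28.6)
radius 102.79421689788556 82.19243546298583 -7.640947281134549
```

```bash
cat > turn.py <<'E'
from k import *
C=np.array([578.,90.2])
def arc(p,R,tot,n,z=None,dr=0):
    w=[]
    for i in range(1,n+1):
        k=(1-np.cos(np.pi*i/n))/2; A=Ro.from_euler('z',tot*k,degrees=True)
        d=A.apply(np.r_[p[:2]-C,0]); w.append((np.r_[C+d[:2],p[2]],A*R))
    return w
E
python3 - <<'E'
from turn import *
p,R,s=cur(); p=np.array([591.95,192.0,53.6]); R=Rtool(-7.64,0)
w=arc(p,R,91,36)
q=s["qpos"]; qs=[q]
for a,b in w: q,e,ok=ik(a,b,q); qs.append(q)
qs=np.array(qs); print(np.abs(np.diff(qs,axis=0)).max(0)*10,qs[-1])
rows(w,0,p,R,chunk=12)
E
```

```text
[1.05205992e-01 7.30258856e-01 1.01259113e+00 7.69441297e-04
 2.81801483e-01 7.71115868e-01] [-3.18998498e-02  1.67096583e-01  2.03427713e+00 -1.12602403e-17
  9.40218943e-01 -1.48680631e+00]
[0] 0 0 0 0 0 -0.03 0; -0.01 0 0 0 0 -0.09 0; -0.02 0 0 0 0 -0.14 0; -0.02 0 0 0 0 -0.2 0; -0.03 0 0 0 0 -0.25 0; -0.03 0 0 0 0 -0.31 0; -0.04 0 0 0 0 -0.35 0; -0.04 0 0 0 0 -0.4 0; -0.05 0 0 0 0 -0.45 0; -0.05 0 0 0 0 -0.49 0; -0.06 0.01 0 0 0 -0.52 0; -0.06 0 0 0 0 -0.56 0
[12] -0.06 0 0 0 0 -0.59 0; -0.07 0 0 0 0 -0.61 0; -0.06 0 0 0 0 -0.63 0; -0.07 0.01 0 0 0 -0.65 0; -0.07 0 0 0 0 -0.65 0; -0.08 0 0 0 0 -0.66 0; -0.07 0 0 0 0 -0.66 0; -0.07 0 0 0 0 -0.66 0; -0.07 0.01 0 0 0 -0.65 0; -0.06 0 0 0 0 -0.63 0; -0.07 0 0 0 0 -0.61 0; -0.06 0 0 0 0 -0.58 0
[24] -0.06 0 0 0 0 -0.56 0; -0.06 0 0 0 0 -0.53 0; -0.05 0.01 0 0 0 -0.49 0; -0.05 0 0 0 0 -0.44 0; -0.04 0 0 0 0 -0.41 0; -0.04 0 0 0 0 -0.35 0; -0.04 0 0 0 0 -0.31 0; -0.02 0 0 0 0 -0.25 0; -0.02 0 0 0 0 -0.2 0; -0.02 0 0 0 0 -0.14 0; -0.01 0 0 0 0 -0.09 0; 0 0 0 0 0 -0.03 0
```

>>> {"fn": "apply_moves", "kwargs": {"commands": "0 0 0 0 0 -0.03 0; -0.01 0 0 0 0 -0.09 0; -0.02 0 0 0 0 -0.14 0; -0.02 0 0 0 0 -0.2 0; -0.03 0 0 0 0 -0.25 0; -0.03 0 0 0 0 -0.31 0; -0.04 0 0 0 0 -0.35 0; -0.04 0 0 0 0 -0.4 0; -0.05 0 0 0 0 -0.45 0; -0.05 0 0 0 0 -0.49 0; -0.06 0.01 0 0 0 -0.52 0; -0.06 0 0 0 0 -0.56 0"}}

```text
t: 33.65
eef_pos: [551.2, 189.3, 53.8]
tool_rot: [0.0, 0.991, 0.133, 0.0]
force: [1.1, -0.4, 1.9]
opening: 12.9
```

>>> {"fn": "apply_moves", "kwargs": {"commands": "-0.06 0 0 0 0 -0.59 0; -0.07 0 0 0 0 -0.61 0; -0.06 0 0 0 0 -0.63 0; -0.07 0.01 0 0 0 -0.65 0; -0.07 0 0 0 0 -0.65 0; -0.08 0 0 0 0 -0.66 0; -0.07 0 0 0 0 -0.66 0; -0.07 0 0 0 0 -0.66 0; -0.07 0.01 0 0 0 -0.65 0; -0.06 0 0 0 0 -0.63 0; -0.07 0 0 0 0 -0.61 0; -0.06 0 0 0 0 -0.58 0"}}

```text
t: 34.85
eef_pos: [488.3, 141.3, 53.7]
tool_rot: [0.0, 0.862, 0.506, 0.0]
force: [0.3, 2.0, 1.2]
opening: 12.8
```

```bash
python3 - <<'E'
from turn import *
p,R,s=cur(); print(p,s["force"],s["torque"],s["opening"],s["t"])
print("radius",np.hypot(*(p[:2]-C)),np.degrees(np.arctan2(p[1]-C[1],p[0]-C[0])),np.degrees(np.arctan2(*R.apply([1,0,0])[[1,0]])))
E
```

```text
[488.33752232 141.3326347   53.73971928] [0.34820523 2.02234505 1.20375272] [ 0.2132598  -0.12934522  0.10583879] 12.835627427369372 34.85
radius 103.21776124010879 150.30479263487095 60.81328143274828
```

Forces are low, at most 2 N. I'll finish the turn.

>>> {"fn": "apply_moves", "kwargs": {"commands": "-0.06 0 0 0 0 -0.56 0; -0.06 0 0 0 0 -0.53 0; -0.05 0.01 0 0 0 -0.49 0; -0.05 0 0 0 0 -0.44 0; -0.04 0 0 0 0 -0.41 0; -0.04 0 0 0 0 -0.35 0; -0.04 0 0 0 0 -0.31 0; -0.02 0 0 0 0 -0.25 0; -0.02 0 0 0 0 -0.2 0; -0.02 0 0 0 0 -0.14 0; -0.01 0 0 0 0 -0.09 0; 0 0 0 0 0 -0.03 0; 0 0 0 0 0 0 0; 0 0 0 0 0 0 0", "squeeze": 120}}

```text
t: 36.25
eef_pos: [475.9, 102.5, 53.6]
tool_rot: [-0.0, 0.747, 0.665, -0.0]
force: [-0.9, 2.2, 3.5]
opening: 11.8
```

```bash
python3 - <<'E'
from turn import *
from wn import walnuts
from m import circ
p,R,s=cur(); print(p,s["force"],s["torque"],s["opening"],s["t"])
print("radius",np.hypot(*(p[:2]-C)),np.degrees(np.arctan2(p[1]-C[1],p[0]-C[0])),np.degrees(np.arctan2(*R.apply([1,0,0])[[1,0]])))
im=cams.get_image("top"); cv2.imwrite("pics/t11.png",cv2.resize(im["color"][150:290,120:260],None,fx=4,fy=4,interpolation=cv2.INTER_CUBIC))
for o in walnuts(im,(578,90.2)): print(o)
P,u,v=cloud(im); e=np.hypot(P[:,0]-578,P[:,1]-90.2); Q=P[(e<80)&(e>64)&(P[:,2]>76)&(P[:,2]<88)]
A=np.c_[Q[:,:2],np.ones(len(Q))];print("dish rim",len(Q),circ(Q[:,:2]),np.median(Q[:,2]),np.linalg.lstsq(A,Q[:,2],rcond=None)[0][:2])
E
```

```text
[475.92975779 102.50216916  53.58896227] [-0.92255924  2.20003758  3.52356957] [0.24526822 0.08115246 0.13432317] 11.795825211144157 36.25
radius 102.80893789637567 173.12749037725797 83.37530586136197
((195, 195), 6.4, array([608.5,  97.2,  69.5]), 31.3)
((190, 222), 6.0, array([555.9, 107.3,  69.5]), 27.9)
((199, 211), 5.8, array([576.9,  89.6,  69.5]), 1.3)
dish rim 839 (array([578.9706027 ,  90.31876034]), np.float64(68.26152713023832)) 81.16762032909435 [ 0.00121138 -0.0040599 ]
```

View pics/t11.png

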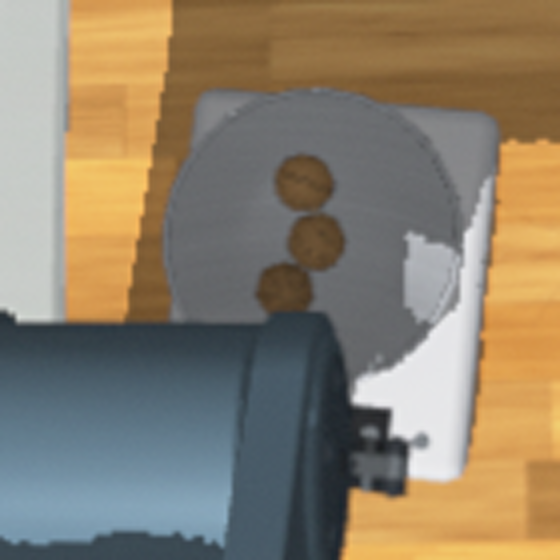

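>>> {"fn": "apply_moves", "kwargs": {"commands": "0 0 -0.01 0 0 0 0; 0 0 -0.01 0 0 0 0; 0 0 -0.01 0 0 0 0; 0 0 -0.01 0 0 0 0; 0 0 -0.01 0 0 0 0; 0 0 -0.01 0 0 0 0; 0 0 0 0 0 0 0"}}

```text
t: 37.0
eef_pos: [476.2, 102.4, 59.7]
tool_rot: [0.0, 0.747, 0.665, 0.0]
force: [0.1, 0.4, -2.0]
opening: 12.0
```

```bash
cat > chk.py <<'E'
from turn import *
from wn import walnuts
from m import circ
import sys
n=sys.argv[1]; dz=float(sys.argv[2])
p,R,s=cur(); print(p,s["force"],s["torque"],s["opening"],s["t"])
im=cams.get_image("top"); cv2.imwrite(f"pics/t{n}.png",cv2.resize(im["color"][130:290,120:280],None,fx=3.7,fy=3.7,interpolation=cv2.INTER_CUBIC))
P,u,v=cloud(im); c=np.array([578.5,90.2])
for _ in range(3):
    e=np.hypot(P[:,0]-c[0],P[:,1]-c[1]); Q=P[(e<80)&(e>62)&(P[:,2]>81+dz-9)&(P[:,2]<81+dz+9)]
    A=np.c_[Q[:,:2]-c,np.ones(len(Q))]; co=np.linalg.lstsq(A,Q[:,2],rcond=None)[0]; c,rr=circ(Q[:,:2])
print("dish rim",len(Q),c,rr,np.median(Q[:,2]),"slope",co[:2])
for o in walnuts(im,c,z=75+dz): print(o)
E
python3 chk.py 12 6
```

```text
[476.1681386  102.44561981  59.74954894] [ 0.10877203  0.37424544 -2.00082521] [ 0.07830974  0.2425449  -0.03543624] 12.04309998467226 37.0
dish rim 1015 [579.59262516  90.15505433] 67.38697303292754 85.39468009869108 slope [-0.00668043 -0.0019418 ]
((195, 195), 6.4, array([606.7,  95.4,  81. ]), 27.7)
((199, 211), 5.2, array([575.5,  87.9,  81. ]), 4.7)
((193, 223), 3.6, array([552.8,  99.6,  81. ]), 28.4)
```

>>> {"fn": "apply_moves", "kwargs": {"commands": "0 0 -0.01 0 0 0 0; 0 0 -0.02 0 0 0 0; 0 0 -0.03 0 0 0 0; 0 0 -0.04 0 0 0 0; 0 0 -0.05 0 0 0 0; 0 0 -0.06 0 0 0 0; 0 0 -0.08 0 0 0 0; 0 0 -0.1 0 0 0 0; 0 0 -0.1 0 0 0 0; 0 0 -0.1 0 0 0 0; 0 0 -0.1 0 0 0 0; 0 0 -0.08 0 0 0 0; 0 0 -0.06 0 0 0 0; 0 0 -0.05 0 0 0 0; 0 0 -0.03 0 0 0 0; 0 0 -0.02 0 0 0 0; 0 0 -0.01 0 0 0 0; 0 0 0 0 0 0 0; 0 0 0 0 0 0 0; 0 0 0 0 0 0 0"}}

```text
t: 39.05
eef_pos: [475.9, 102.5, 153.4]
tool_rot: [-0.0, 0.747, 0.665, -0.0]
force: [-0.4, -0.2, -1.4]
opening: 11.6
```

```bash
python3 chk.py 13 100; python3 - <<'E'
from turn import *
im2=cams.get_image("scene"); cv2.imwrite("pics/s13.png",cv2.resize(im2["color"][60:290,100:400],None,fx=2.6,fy=2.6,interpolation=cv2.INTER_CUBIC))
E
```

```text
[475.92035841 102.48295761 153.35251961] [-0.40836474 -0.18721976 -1.41445223] [ 0.07695213  0.16815298 -0.02474813] 11.589892519619502 39.05
dish rim 1291 [579.32371393  90.39036998] 67.44501640170687 178.79451647959525 slope [-0.00927903 -0.00156748]
((187, 187), 7.2, array([606.6,  94.5, 175. ]), 27.5)
((189, 203), 6.4, array([578.8,  91.1, 175. ]), 0.9)
((180, 215), 5.0, array([558.6, 106.6, 175. ]), 26.3)
```

View pics/t13.png

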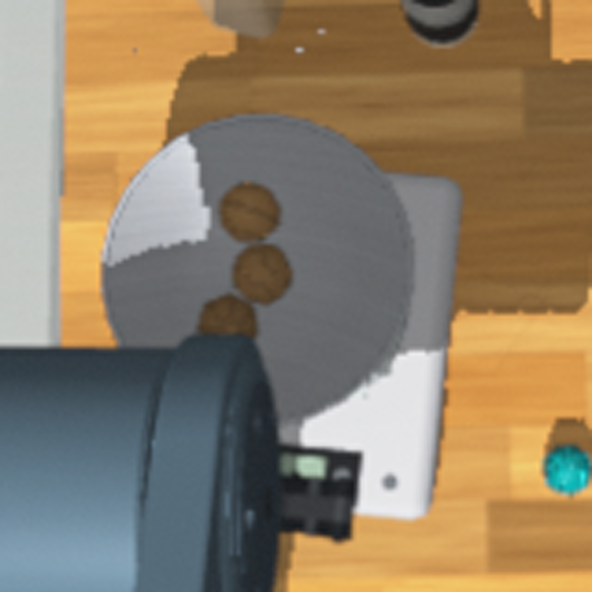

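View pics/s13.png

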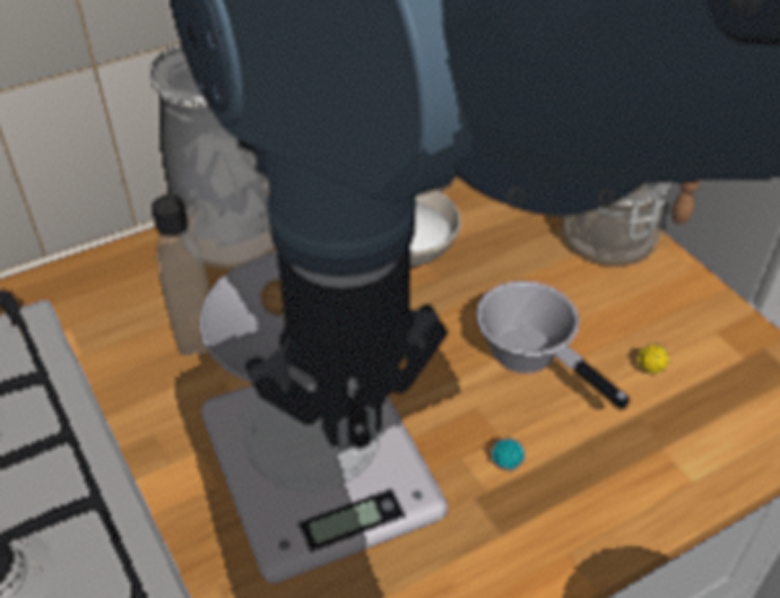

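```bash
python3 - <<'E'
from turn import *
p,R,s=cur(); print(np.abs(s["qvel"]).max(),s["opening"],s["t"]); print(ticket.hand_in())
E
```

```text
0.008707658778431722 11.991539532247929 39.15
the job is handed in; nothing more can be done
None
```

I poured the three walnuts into the dish, put the empty cup back where it came from, unlocked the dish and lifted it off. The job was handed in at 39 s of the 72 s allowed, with the gripper still holding the dish; no verdict was reported.

**How it went:**
- **Pour:** I tipped the cup to about 102 degrees over the dish, then stood it upright on the worktop and let go. The arm hid the pour itself from both cameras; pictures taken just after showed all three walnuts in the dish.
- **Unlock and lift:** I turned the dish 91 degrees anticlockwise by its handle with about 2–4 N on the wrist, then raised it about 98 mm without it catching.

**Last checks:**
- **Dish:** it sits about 98 mm above its seat, tilted about 0.01 rad, within 2 mm sideways of where it was and still.
- **Walnuts:** they lie roughly 1, 26 and 28 mm from the dish centre, against the 35 mm limit. They are in a row, one in the middle and one on each side.
- **Cup:** it stands upright on the worktop, clear of the gripper.
- **Everything else:** the bowl, grinder and bottle looked untouched in the last pictures, and so did the turquoise and yellow look-alikes.

**Problems and disagreements:** my first wrist orientation ran into a joint limit, so I turned the tool half a turn before touching anything. The two cameras disagreed by about 4 mm on the dish handle's position. I used the average, and the grip held.

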